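# Fit the gasketed gearcase cover and tighten its wing screws crosswise in two rounds

## Robot

A 7-joint arm with a two-finger parallel gripper is mounted at the origin on the work surface. World frame = base frame: x ahead of the robot, y to its left, z up, the work surface at z = 0. Lengths are in mm, angles in rad, forces in N, time in s.
With the tool pointing down it reaches from about 350 to 900 mm from the base axis. Payload 8.1 kg.
Tool frame: the origin (TCP) lies on the front face of the gripper's body, between the roots of the fingers; the fingertips stand 73 mm ahead of it and the grasp point (between the pads) lies 54 mm ahead of it (arm.tips_ahead is the distance from the TCP to the fingertips, in mm); z points along the fingers, x is the direction in which the jaws open and shut, and the axes are right-handed (so a half turn about z gives the same grasp; the last joint's range is limited). The gripper opens to 85 mm and grips with 20 to 120 N. Pads are 22 mm wide; open, the fingers measure 114 mm over their backs; the gripper's body (76 mm by 85 mm) begins 54 mm behind the grasp point. The pads swing forward as they close: fully open they stand 13 mm farther back than shut.
Start: joints at [1.143, 0.434, 0.025, 1.573, -0.012, 1.134, -0.075], TCP at [199.426, -592.34, 303.923] pointing down, gripper open.
Joint ranges: [-2.62, 2.62], [-0.44, 2.09], [-1.27, 1.32], [0.08, 2.57], [-1.32, 4.46], [0.12, 2], [-2.74, 2.74]. Speed limits (rad/s): [2.22, 2.22, 3.01, 3.01, 3.14, 3.14, 3.14].

## Interface

Orientations are given as a 3x3 rotation matrix whose columns are the frame's x, y, z axes.
In Python, from plant import telemetry, imaging, arm gives the robot as it stands.
- The arm moves only by the tool move_arm, never from a script. Its argument "targets" is a list that holds one entry, the list of rows, each a list of 4 numbers: the shift along the tool's x, y, z as a fraction of full scale, then the turn about the tool's z as a fraction of full scale. In form: [[[x, y, z, turn], ...]]. A call has 1 to 12 rows; each row shifts and turns the pose as measured when the row begins, along the tool's axes as they then stand; what a row does not reach is not made up. Full scale, the value 1, is 200 mm for a shift and 0.15 rad for a turn. A row lasts 1/8 s, in which the tool goes at most 62.5 mm and 10.7 degrees, less where a joint would pass 70% of its speed; a pose out of reach is approached as far as the arm can. A call with a number of a shift or a turn outside -1 to 1 is refused whole. A call with a gripper value outside its range is refused whole. "claw" is the closure, from -1 (fully open) to 1 (shut), so that 0 is half open, set as the call begins (left out, the last holds). The fingers move at their own pace and stop on an object; the grip force is fixed at half the most. Time passes only in rows, so rows that do not move let the fingers close. It gives the time, the measured TCP pose, the force and the opening at its end, in the units of the state.
- telemetry.sense(): the state, without advancing time (a new reading comes with each control period).
- imaging.capture(name): name is "scene" or "top" or "wrist"; returns the picture (480x640x3 uint8, blue, green, red); there is no depth.
- imaging.camera_info(name): a dict with "vfov" (degrees; the focal length in pixels is half the picture's height over the tangent of half this angle, whatever the lens; pixels are square), "cx", "cy" (the principal point, pixels), "rvec" (rotation vector, rad) and "tvec" (3), from world to camera coordinates, as OpenCV has them. Camera axes: x right, y down, z forward; pixel columns grow to the right and rows downward; lengths in mm; the calibration is good to about 2 mm. The wrist camera is an equidistant fisheye: a pixel r from the principal point sees the ray r / f radians off the axis. A picture is of the moment at which its call begins: read the wrist's pose just before it. camera_info takes no time and is no camera call; for the wrist camera it gives the pose at the moment of the call.
- arm.job_done(): hands the job in, once; it reports no verdict.
The state is a dict: "time_s": time; "q": joint angles; "joint_velocities": joint speeds; "effort": joint torques, N m; "position": TCP position; "tool_rot": TCP orientation; "force": force on the tool from outside, world axes, zero at the start; "ft_torque": the same for the moment, N m; "gripper_width": opening from 0.0 (shut) to 1.0 (fully open).
Only numpy, scipy, OpenCV 4.12 (cv2) and the standard library are available. Lean on these libraries where they do the work, as an engineer would, in place of code of your own. Each camera call takes 0.05 s, during which the arm holds its last target.

## Task

Draw the gearcase cover out from under the low shelf by its red tongue, let it rest clear on the bench, then take it by its black handle and set it down gently, home on the green gearcase with its tongue in the fork. Then turn the four wing screws clockwise evenly in cross order: first round, one and its diagonal opposite to about half tight (45 degrees from lying along the cover), then the other two; second round, one diagonal pair fully tight to the stop (square across the cover), then the other two. Leave the other things on the bench and shelf where they are.

Things in the scene. Friction and masses are not known exactly. Their poses are not given: they have to be found in the camera images.
- seat (a point): Middle of the flat seat on top of the green gearcase (fixed box 168 x 128 mm, seat 60 mm above the bench). A 6 mm high rim leaves 3 mm all round the cover. At the -x end a fork of two cheeks 44 mm above the seat, x -88 to -124 mm, 20 mm apart, takes the cover's tongue; no finger fits beside it there. z up. With the cover home its underside's centre is here and its axes agree.
- riser: Fixed low wooden bench shelf, 150 mm deep (x -12 to +138 mm), 200 mm wide, underside 44 mm and top 54 mm above the bench, on side boards (inner faces at y +-88 mm), open at its front (-x) and back. Origin on the bench, 12 mm behind its front edge, on its mid line. The cover starts beneath it, only its red tongue sticking out in front.
- cover_plate (a point): Centre of the cover's plate: aluminium with a black rubber gasket under it, 150 (x) x 110 (y) x 8 mm thick; this point is 4 mm above its underside. Whole cover with screws 0.45 kg. The tongue is at its -x end. It starts flat on the bench under the riser, gasket down.
- cover_handle (a point): Centre of the black block handle in the middle of the cover: 44 (x) x 12 (y) x 24 mm tall, from 8 to 32 mm above the cover's underside; this point is 20 mm above the underside. Axes as the cover's. Gripped across its 12 mm width (y).
- cover_tongue (a point): Grip point of the red upright tongue at the cover's -x end: a fin 42 mm long (x), 12 mm thick (y), 34 mm tall from the underside up, reaching 115 mm from the cover's centre; this point is 98 mm from the centre and half-way up (17 mm). Axes as the cover's.
- wing_a (a point): Middle of the wings of brass wing screw a at the cover's +x +y corner (52 mm along x, 40 mm along y from its centre; screw c is diagonally across), 22 mm above the cover's underside. The wings are a bar 34 mm long along this point's x (the +x wing is white), 9 mm thick along y, 12 to 32 mm above the underside; the point turns with them.
- screw_a (a joint): Angle of wing screw a in rad: 0 (loose) to 1.6 (fully tight, a hard stop), growing clockwise seen from above. At 0 the wings lie along the cover's x, white wing to +x; 0.8 is half tight. Starts between 0 and 0.25. Even friction of 0.05 N m; stays where it is left; captive: it does not rise or sink.
- wing_b (a point): Middle of the wings of brass wing screw b at the cover's +x -y corner (52 mm along x, 40 mm along y from its centre; screw d is diagonally across), 22 mm above the cover's underside. The wings are a bar 34 mm long along this point's x (the +x wing is white), 9 mm thick along y, 12 to 32 mm above the underside; the point turns with them.
- screw_b (a joint): Angle of wing screw b in rad: 0 (loose) to 1.6 (fully tight, a hard stop), growing clockwise seen from above. At 0 the wings lie along the cover's x, white wing to +x; 0.8 is half tight. Starts between 0 and 0.25. Even friction of 0.05 N m; stays where it is left; captive: it does not rise or sink.
- wing_c (a point): Middle of the wings of brass wing screw c at the cover's -x -y corner (52 mm along x, 40 mm along y from its centre; screw a is diagonally across), 22 mm above the cover's underside. The wings are a bar 34 mm long along this point's x (the +x wing is white), 9 mm thick along y, 12 to 32 mm above the underside; the point turns with them.
- screw_c (a joint): Angle of wing screw c in rad: 0 (loose) to 1.6 (fully tight, a hard stop), growing clockwise seen from above. At 0 the wings lie along the cover's x, white wing to +x; 0.8 is half tight. Starts between 0 and 0.25. Even friction of 0.05 N m; stays where it is left; captive: it does not rise or sink.
- wing_d (a point): Middle of the wings of brass wing screw d at the cover's -x +y corner (52 mm along x, 40 mm along y from its centre; screw b is diagonally across), 22 mm above the cover's underside. The wings are a bar 34 mm long along this point's x (the +x wing is white), 9 mm thick along y, 12 to 32 mm above the underside; the point turns with them.
- screw_d (a joint): Angle of wing screw d in rad: 0 (loose) to 1.6 (fully tight, a hard stop), growing clockwise seen from above. At 0 the wings lie along the cover's x, white wing to +x; 0.8 is half tight. Starts between 0 and 0.25. Even friction of 0.05 N m; stays where it is left; captive: it does not rise or sink.
- cone_red: Bystander to leave alone: red thread cone, 52 mm across the foot, 87 mm tall, standing on the riser. Origin at the centre of its underside.
- cone_blue: Bystander to leave alone: blue thread cone, 52 mm across the foot, 87 mm tall, standing on the riser. Origin at the centre of its underside.
- oil_bottle: Bystander to leave alone: oil bottle 52 mm across, 140 mm tall, standing between gearcase and riser. Origin at the centre of its underside.
- bobbin_jar: Bystander to leave alone: jar 46 mm across, 55 mm tall, in front of the riser beside the cover's way out. Origin at the centre of its underside.
- pin_dish: Bystander to leave alone: orange dome-shaped pin holder 46 mm across, 30 mm tall, in front of the riser beside the cover's way out. Origin at the centre of its underside.
- screwdriver: Bystander to leave alone: yellow screwdriver 180 mm long lying along its x at the side. Origin at the centre of its underside.
- tape_roll: Bystander to leave alone: green roll ring 72 mm across, 20 mm high, at the side. Origin at the centre of its underside.
Not all that is in view belongs to the job. Of the things that look like the part that bears cover_plate, the smaller one is meant.

How it is judged (in metres and radians):
On the way, in this order (a step that is already met when the one before it is completed fails the run):
1. the cover lies on the bench, drawn out so that its handle is clear of the shelf, let go (x of cover_plate in the frame of riser below -0.05 m and height (world z) of cover_plate below 0.01 m and contact force between the fingers and cover below 0.1 N), for 0.1 s.
2. the cover is home on the gearcase and let go, all four screws still loose (horizontal distance between cover_plate and seat below 0.006 m and z of cover_plate in the frame of seat below 0.007 m and angle between the x axis of cover_plate and the x axis of seat, either way round below 0.07 rad and angle between cover_plate's own z axis and vertical below 0.04 rad and contact force between the fingers and cover below 0.1 N and value of joint each of screw_a, screw_b, screw_c, screw_d below 0.4 rad), for 0.1 s.
3. first round: one diagonal pair about half tight, the other pair still loose (((value of joint screw_a between 0.5 and 1.15 rad and value of joint screw_c between 0.5 and 1.15 rad and value of joint each of screw_b, screw_d below 0.4 rad) or (value of joint screw_b between 0.5 and 1.15 rad and value of joint screw_d between 0.5 and 1.15 rad and value of joint each of screw_a, screw_c below 0.4 rad))), for 0.1 s.
4. first round done: all four about half tight (value of joint screw_a between 0.5 and 1.15 rad and value of joint screw_b between 0.5 and 1.15 rad and value of joint screw_c between 0.5 and 1.15 rad and value of joint screw_d between 0.5 and 1.15 rad), for 0.1 s.
5. second round: one diagonal pair fully tight, the other pair still half tight (((value of joint each of screw_a, screw_c above 1.4 rad and value of joint screw_b between 0.5 and 1.15 rad and value of joint screw_d between 0.5 and 1.15 rad) or (value of joint each of screw_b, screw_d above 1.4 rad and value of joint screw_a between 0.5 and 1.15 rad and value of joint screw_c between 0.5 and 1.15 rad))), for 0.1 s.
At the end, for the whole second after the job is handed in: The cover is home on the gearcase seat (within 6 mm and 0.07 rad of the seat, not more than 3 mm proud, level within 0.04 rad), at rest, and all four wing screws are at least 1.4 rad on (stop at 1.6) (horizontal distance between cover_plate and seat below 0.006 m and z of cover_plate in the frame of seat below 0.007 m and angle between the x axis of cover_plate and the x axis of seat, either way round below 0.07 rad and angle between cover_plate's own z axis and vertical below 0.04 rad and value of joint each of screw_a, screw_b, screw_c, screw_d above 1.4 rad and linear speed of cover below 0.02 m/s); the robot touches nothing.
It fails at once if a bystander is shifted by more than 40 mm (distance of any of cone_red, cone_blue, oil_bottle, bobbin_jar, pin_dish, screwdriver, tape_roll from where it was at the start of the episode above 0.04 m).
It fails at once if a cone, the bottle, the jar or the pin holder is knocked over (angle between any of cone_red, cone_blue, oil_bottle, bobbin_jar, pin_dish's own z axis and vertical above 0.6 rad).
It fails at once if the cover is dropped onto the gearcase from more than 12 mm (horizontal distance between cover_plate and seat below 0.04 m and z of cover_plate in the frame of seat above 0.016 m and contact force between the fingers and cover below 0.1 N).
It fails at once if a screw is fully tightened while another is still loose (value of joint any of screw_a, screw_b, screw_c, screw_d above 1.3 rad and value of joint any of screw_a, screw_b, screw_c, screw_d below 0.45 rad).
It also fails if it takes over 72 s, if anything falls off the work surface, if the arm or the gripper's body presses on something with over 40 N, if the wrist force passes 120 N, or if a joint passes its speed limit or range.

## Working session

There is one attempt and no reset: what is moved stays moved. The work goes in short steps, Python scripts to look and compute and a tool call to move; the robot and the scene stay as the last step left them, time stands still between calls to the robot, and variables do not carry over. Pictures are saved under pics/ and viewed, and the job is handed in when it is done.

Besides the shell and the picture viewer there is one more tool, called as name([rows], argument=value, ...), one row to a line, values as JSON. move_arm: Moves the arm, as the interface text tells. Shift numbers are shares of 200 mm and turn numbers shares of 0.15 rad, none past 1 either way. Its arguments: {"type":"object","properties":{"targets":{"type":"array"},"claw":{"type":"number"}},"required":["targets"]}

```bash
mkdir -p pics; ls
python3 - <<'E'
from plant import telemetry, imaging, arm
import cv2
print(telemetry.sense())
for n in ["scene","top","wrist"]:
    print(n, imaging.camera_info(n))
    cv2.imwrite(f"pics/{n}0.png", imaging.capture(n))
print(arm.tips_ahead)
E
```

```text
pics
{'time_s': 0.0, 'q': array([ 1.14340242,  0.4352178 ,  0.02494688,  1.57413773, -0.01161242,
        1.13396635, -0.07507464]), 'joint_velocities': array([-0.00100335,  0.0009698 ,  0.00077792, -0.0008795 , -0.00118302,
        0.00032469,  0.00062736]), 'effort': array([ 8.02056893e-04, -6.70456123e+01,  1.02511100e+00, -3.16210127e+01,
        1.56750722e-02,  1.24102249e-02, -2.00835376e-05]), 'position': array([ 199.2891789 , -591.95082671,  303.11306024]), 'tool_rot': array([[ 3.19087905e-01, -9.47724921e-01, -6.19282999e-04],
       [-9.47723807e-01, -3.19088482e-01,  1.45828599e-03],
       [-1.57966005e-03,  1.21587820e-04, -9.99998745e-01]]), 'force': array([0.20320838, 0.30019126, 1.37006726]), 'ft_torque': array([ 0.00287182, -0.00754981, -0.0787728 ]), 'gripper_width': 1.0080997485423384}
scene {'vfov': 56.1597789974932, 'cx': 322.6510263877079, 'cy': 236.09898892741256, 'rvec': array([ 1.67045598,  2.14731837, -0.65878857]), 'tvec': array([ 122.77744694, -367.49441311, 1448.61001651])}
top {'vfov': 49.57944876411649, 'cx': 317.0081073827878, 'cy': 238.93399178672786, 'rvec': array([ 2.11154416, -2.14254563,  0.16446007]), 'tvec': array([  30.99102245,  507.53605407, 1488.36575121])}
wrist {'vfov': 65.70646984690485, 'cx': 317.12252555751775, 'cy': 237.61322487611403, 'rvec': array([-2.337762  ,  1.68037381,  0.26304178]), 'tvec': array([-624.16047737,  -38.26570938,  379.67114467])}
72.6
```

View pics/scene0.png

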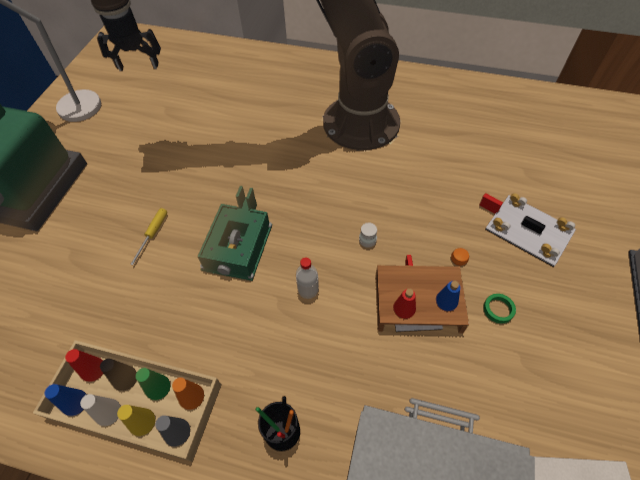

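View pics/top0.png

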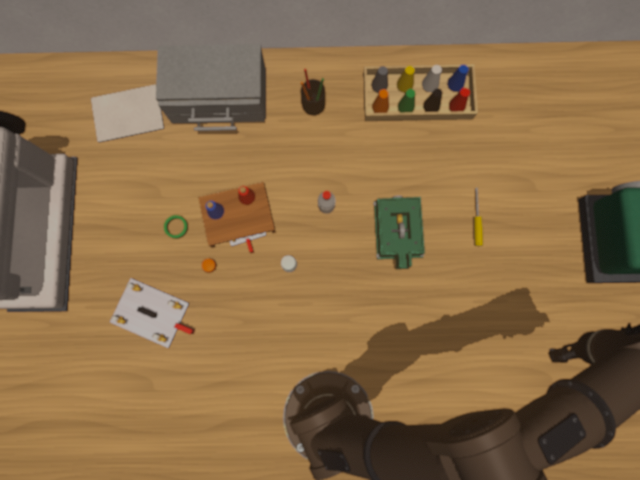

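View pics/wrist0.png

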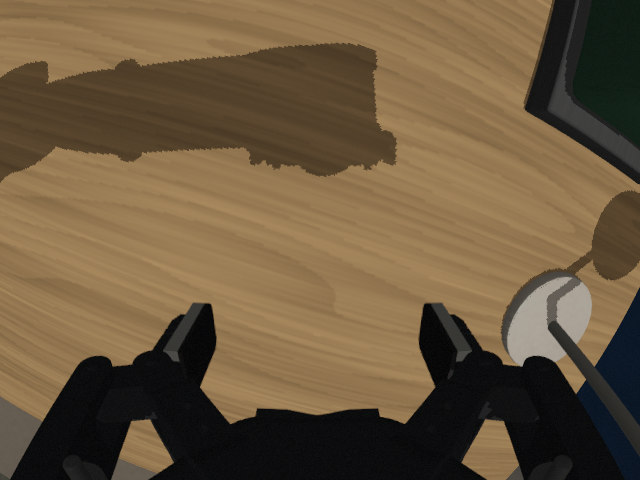

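```bash
cat > h.py <<'E'
from plant import telemetry, imaging, arm
import cv2, numpy as np
def cam(n):
    c=imaging.camera_info(n); R=cv2.Rodrigues(np.array(c['rvec']))[0]; t=np.array(c['tvec']); f=240/np.tan(np.radians(c['vfov']/2))
    return R,t,f,c['cx'],c['cy']
def ray(c,u,v,fish=False):
    R,t,f,cx,cy=c; d=np.array([u-cx,v-cy,0.])
    if fish:
        r=np.hypot(d[0],d[1]); th=r/f
        k=np.array([d[0]/r*np.sin(th),d[1]/r*np.sin(th),np.cos(th)])
    else: k=np.array([d[0]/f,d[1]/f,1.])
    return -R.T@t, R.T@k
def at(c,u,v,z,fish=False):
    o,k=ray(c,u,v,fish); return (o+k*(z-o[2])/k[2]).round(1)
def proj(c,P,fish=False):
    R,t,f,cx,cy=c; p=R@np.array(P,float)+t
    if fish:
        r=np.hypot(p[0],p[1]); th=np.arctan2(r,p[2]); return np.array([cx+f*th*p[0]/r,cy+f*th*p[1]/r])
    return np.array([cx+f*p[0]/p[2],cy+f*p[1]/p[2]])
def crop(img,x0,y0,x1,y1,s,name):
    cv2.imwrite(name,cv2.resize(img[y0:y1,x0:x1],None,fx=s,fy=s,interpolation=cv2.INTER_CUBIC))
E
python3 - <<'E'
from h import *
t=cv2.imread('pics/top0.png'); s=cv2.imread('pics/scene0.png')
crop(t,180,170,310,280,6,'pics/c_t.png')
crop(t,360,180,440,280,6,'pics/c_g.png')
crop(s,340,200,600,340,3,'pics/c_s.png')
c=cam('top')
for u,v,z in [(247,240,34),(252,250,34),(150,313,8),(402,228,60),(288,263,55),(208,265,30),(326,200,140)]: print(u,v,at(c,u,v,z))
E
```

```text
247 240 [509.6 231.7  34. ]
252 250 [479.3 216.5  34. ]
150 313 [299.5 521.1   8. ]
402 228 [ 533.5 -225.    60. ]
288 263 [436.4 108.6  55. ]
208 265 [437.1 347.1  30. ]
326 200 [601.3  -4.2 140. ]
```

View pics/c_t.png

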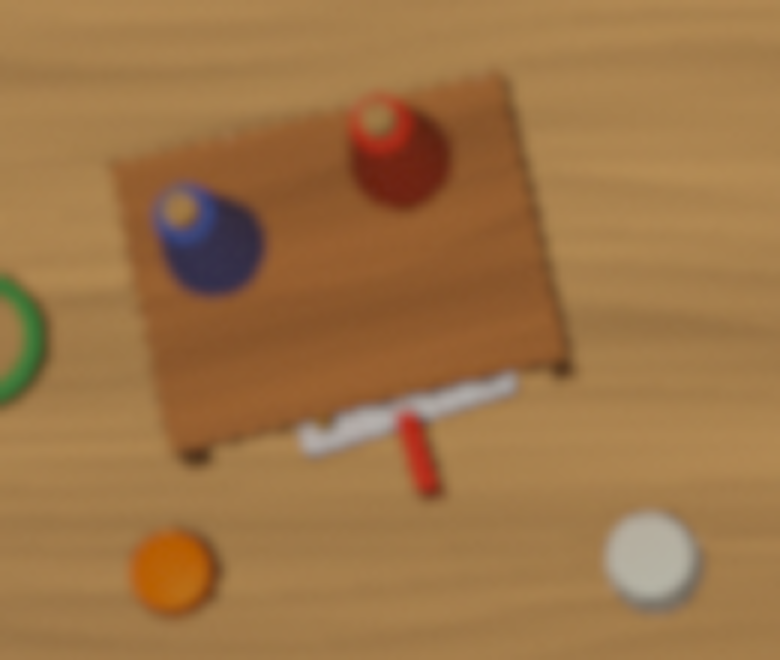

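View pics/c_g.png

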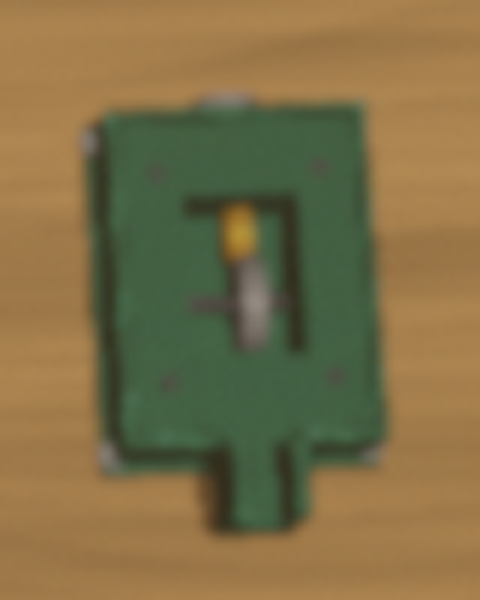

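View pics/c_s.png

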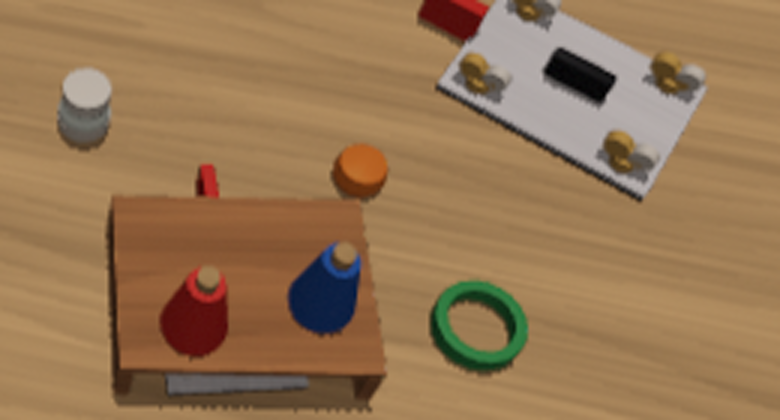

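Run:
```python
from h import *
s=telemetry.sense(); R,t,f,cx,cy=cam('wrist'); C=-R.T@t; T=s['tool_rot']
print(f,'cam in tool',T.T@(C-s['position']), 'cam axes in tool\n',(T.T@R.T).round(3))
c=cam('top')
t=lambda a,b,x0,y0:(x0+a/6,y0+b/6)
# riser top corners z=54
for a,b in [(112,162),(505,75),(568,365),(180,450)]:
    print('riser',at(c,*t(a,b,180,170),54))
for a,b in [(432,492),(402,412)]: print('tongue',at(c,*t(a,b,180,170),34))
for a,b,z in [(108,112,66),(362,105,66),(383,438,66),(122,455,66),(232,525,104),(290,525,104)]: print('case',at(c,*t(a,b,360,180),z))
for a,b,z in [(650,555,55),(172,570,30),(400,160,54),(212,250,54)]: print('by',at(c,*t(a,b,180,170),z))
```

```text
371.64829954431775 cam in tool [ -0.28434639 -78.8839279  -69.63652229] cam axes in tool
 [[ 1.    -0.001  0.   ]
 [ 0.001  0.953  0.305]
 [-0.001 -0.305  0.953]]
riser [638.3 374.   54. ]
riser [679.4 178.9  54. ]
riser [532.2 147.5  54. ]
riser [493.  337.1  54. ]
tongue [473.3 216.5  34. ]
tongue [513.6 231.7  34. ]
case [ 621.1 -157.3   66. ]
case [ 622.5 -281.4   66. ]
case [ 458.1 -283.8   66. ]
case [ 451.8 -158.5   66. ]
case [ 413.  -204.4  104. ]
case [ 412.6 -231.3  104. ]
by [437.8 107.6  55. ]
by [437.1 345.1  30. ]
by [636.8 230.9  54. ]
by [592.7 323.4  54. ]
```

move_arm([
  [[-0.135, -0.245, 0, 0], [-0.135, -0.245, 0, 0], [-0.135, -0.245, 0, 0], [-0.135, -0.245, 0, 0], [-0.135, -0.245, 0, 0], [-0.135, -0.245, 0, 0], [-0.135, -0.245, 0, 0], [-0.135, -0.245, 0, 0], [-0.135, -0.245, 0, 0], [0, 0, 0, 1], [0, 0, 0, 1], [0, 0, 0, 0]],
], claw=0)

```text
time_s: 1.65
position: [549.6, -208.6, 299.4]
tool_rot: [[0.017, -1.0, -0.005], [-1.0, -0.017, 0.004], [-0.004, 0.005, -1.0]]
force: [-0.9, -0.3, 0.5]
gripper_width: 0.498
```

Run:
```python
from h import *
c=cam('wrist'); np.save('w1.npy',np.array(c,dtype=object),allow_pickle=True)
cv2.imwrite('pics/w1.png',imaging.capture('wrist'))
```

```text
(no output)
```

View pics/w1.png

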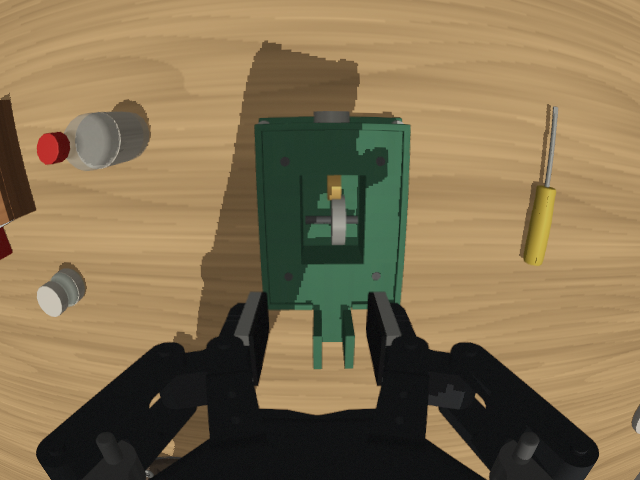

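Run:
```python
from h import *
w=cv2.imread('pics/w1.png'); crop(w,245,100,420,380,2.1,'pics/c_w1a.png')
crop(w,250,105,420,205,4.5,'pics/c_w1b.png'); crop(w,250,255,420,375,4.5,'pics/c_w1c.png')
```

```text
(no output)
```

View pics/c_w1b.png

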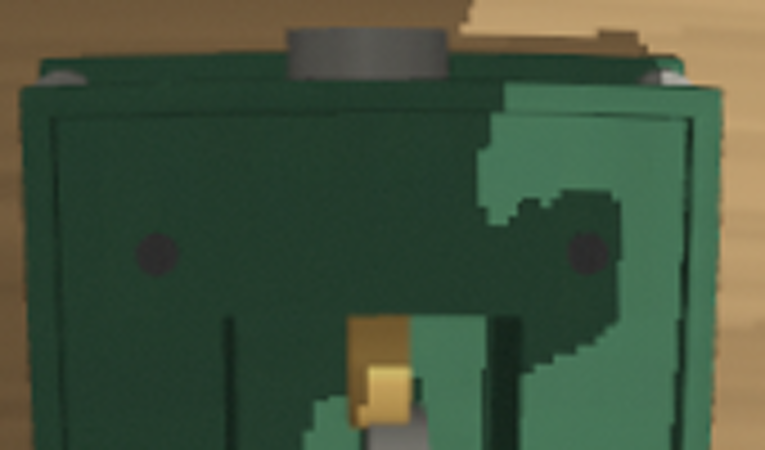

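View pics/c_w1c.png

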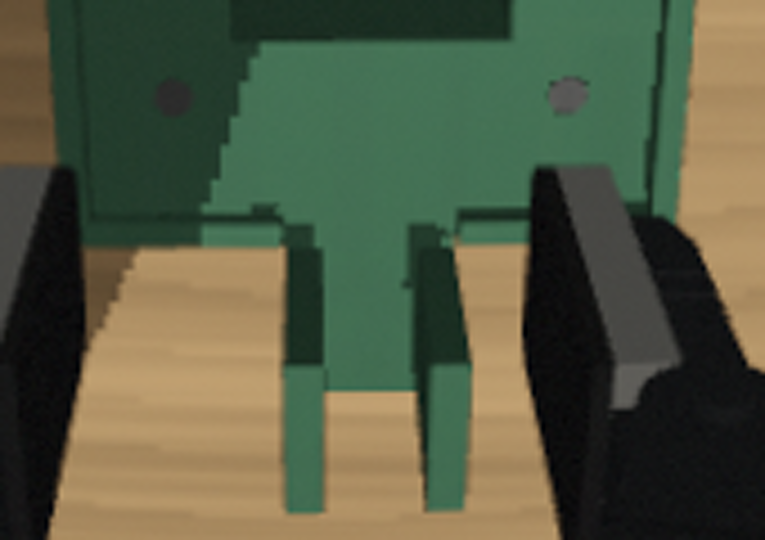

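Run:
```python
from h import *
c=tuple(np.load('w1.npy',allow_pickle=True))
P=lambda x,y,x0,y0,s=4.5:((x+.5)/s-.5+x0,(y+.5)/s-.5+y0)
h=np.array([at(c,*P(x,y,250,v0),60,True) for x,y,v0 in [(157,255,105),(587,254,105),(172,97,255),(569,95,255)]])
print(h,h.mean(0), np.linalg.norm(h[0]-h[1]),np.linalg.norm(h[0]-h[2]))
d=h[0]+h[1]-h[2]-h[3]; print('yaw',np.arctan2(d[1],d[0]))
e=h[0]+h[2]-h[1]-h[3]; print('yaw',np.arctan2(-e[0],e[1]))
r=np.array([at(c,*P(x,y,250,v0),66,True) for x,y,v0 in [(22,88,105),(722,88,105)]]); print('rim',r)
r=np.array([at(c,*P(x,y,250,v0),66,True) for x,y,v0 in [(52,118,105),(690,117,105)]]); print('rim in',r)
r=np.array([at(c,*P(x,y,250,v0),104,True) for x,y,v0 in [(323,512,255),(427,510,255),(284,364,255),(470,362,255),(322,364,255),(430,362,255)]]); print('fork',r)
```

```text
[[ 594.8 -179.4   60. ]
 [ 596.8 -259.2   60. ]
 [ 491.2 -181.6   60. ]
 [ 492.8 -262.1   60. ]] [ 543.9   -220.575   60.   ] 79.8250587221832 103.62335644052452
yaw 0.02456153372618304
yaw 0.02245411699824324
rim [[ 626.1 -155.4   66. ]
 [ 629.3 -282.    66. ]]
rim in [[ 620.6 -160.9   66. ]
 [ 623.5 -276.2   66. ]]
fork [[ 420.9 -213.3  104. ]
 [ 421.6 -233.8  104. ]
 [ 456.3 -205.3  104. ]
 [ 457.1 -240.1  104. ]
 [ 456.4 -212.4  104. ]
 [ 457.1 -232.5  104. ]]
```

move_arm([
  [[-0.265, 0.032, 0.03, 0], [-0.265, 0.032, 0.03, 0], [-0.265, 0.032, 0.03, 0], [-0.265, 0.032, 0.03, 0], [-0.265, 0.032, 0.03, 0], [-0.265, 0.032, 0.03, 0], [-0.265, 0.032, 0.03, 0], [-0.265, 0.032, 0.03, 0], [0, 0, 0, -0.8], [0, 0, 0, -0.8], [0, 0, 0, 0]],
])

```text
time_s: 3.08
position: [484.8, 221.3, 251.1]
tool_rot: [[0.29, -0.957, -0.002], [-0.957, -0.29, 0.001], [-0.002, 0.001, -1.0]]
force: [0.1, 0.2, -0.2]
gripper_width: 0.498
```

Run:
```python
from h import *
c=cam('wrist'); np.save('w2.npy',np.array(c,dtype=object),allow_pickle=True)
w=imaging.capture('wrist'); cv2.imwrite('pics/w2.png',w)
```

```text
(no output)
```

View pics/w2.png

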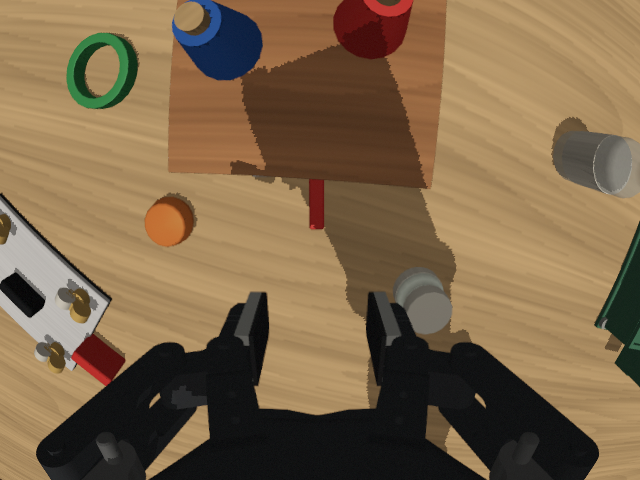

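Run:
```python
from h import *
w=cv2.imread('pics/w2.png'); crop(w,270,160,380,240,7,'pics/c_w2.png')
```

```text
(no output)
```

View pics/c_w2.png

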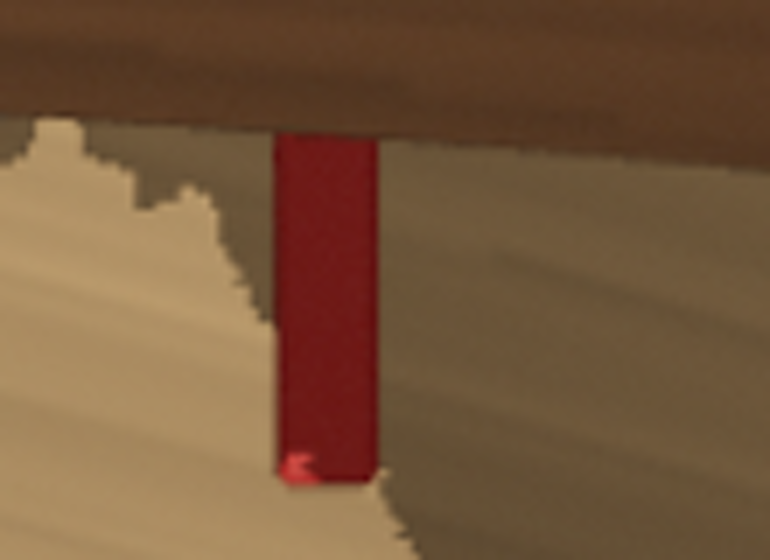

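Run:
```python
from h import *
c=tuple(np.load('w2.npy',allow_pickle=True))
P=lambda x,y,x0=270,y0=160,s=7:((x+.5)/s-.5+x0,(y+.5)/s-.5+y0)
A=[at(c,*P(x,y),34,True) for x,y in [(275,140),(378,140),(278,480),(378,480),(328,485)]]
print(A)
a=(A[0]+A[1])/2;b=(A[2]+A[3])/2; d=a-b; print('tongue yaw',np.arctan2(d[1],d[0]),np.linalg.norm(A[0]-A[1]),np.linalg.norm(A[2]-A[3]))
for z in (44,54):
  l=at(c,168,172,z,True); r=at(c,430,188,z,True); d=l-r; print(z,l,r,np.linalg.norm(d),'riser yaw',np.arctan2(-d[0],d[1]))
s=telemetry.sense();T=s['tool_rot'];y=np.arctan2(T[1,0],T[0,0]);print('tool yaw+pi/2',y+np.pi/2, s['position'])
```

```text
[array([515.7, 238. ,  34. ]), array([519., 227.,  34.]), array([478. , 226.4,  34. ]), array([481.4, 215.5,  34. ]), array([479.1, 220.8,  34. ])]
tongue yaw 0.2976588309717209 11.484337159801592 11.41796829562948
44 [493.2 347.3  44. ] [539.5 146.8  44. ] 205.77643208103305 riser yaw 0.22694454631176078
54 [495.6 343.6  54. ] [540.2 150.3  54. ] 198.37855226813207 riser yaw 0.22676106515444425
tool yaw+pi/2 0.2919247089407051 [484.93122917 221.05293552 251.13306228]
```

move_arm([
  [[-0.007, -0.04, 0.2, 0], [0, 0, 0.2, 0], [0, 0, 0.2, 0], [0, 0, 0.15, 0], [0, 0, 0, 0]],
])

```text
time_s: 3.75
position: [495.3, 222.1, 98.7]
tool_rot: [[0.275, -0.961, 0.003], [-0.961, -0.275, 0.002], [-0.001, -0.004, -1.0]]
force: [0.1, -0.0, -0.1]
gripper_width: 0.5
```

move_arm([
  [[-0.018, 0.009, 0.06, -0.12], [0, 0, 0.05, 0], [0, 0, 0, 0]],
])

```text
time_s: 4.12
position: [494.2, 225.6, 78.1]
tool_rot: [[0.292, -0.956, 0.007], [-0.956, -0.292, 0.003], [-0.001, -0.008, -1.0]]
force: [0.4, 0.3, -0.2]
gripper_width: 0.501
```

Run:
```python
from h import *
c=cam('wrist'); w=imaging.capture('wrist'); cv2.imwrite('pics/w3.png',w)
crop(w,200,140,440,400,2.3,'pics/c_w3.png')
```

```text
(no output)
```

View pics/c_w3.png

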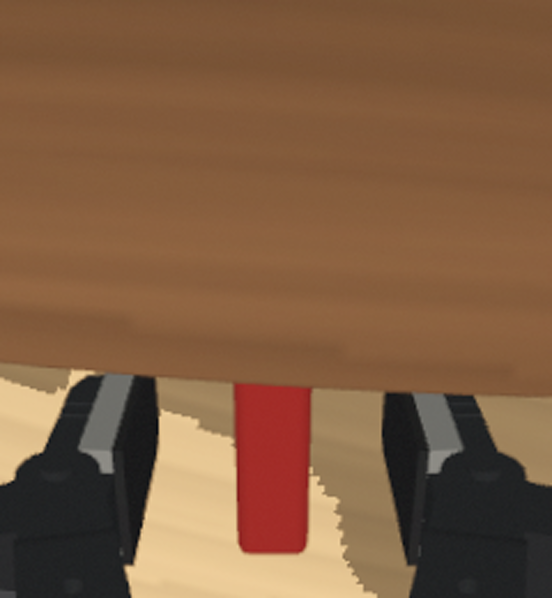

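move_arm([
  [[0, 0, 0, 0], [0, 0, 0, 0], [0, 0, 0, 0], [0, 0, 0, 0]],
], claw=1)

```text
time_s: 4.68
position: [494.8, 225.9, 79.6]
tool_rot: [[0.291, -0.957, 0.009], [-0.957, -0.291, 0.004], [-0.001, -0.01, -1.0]]
force: [-0.2, 1.0, -2.8]
gripper_width: 0.128
```

move_arm([
  [[-0.004, 0.06, 0, 0], [-0.009, 0.13, 0, 0], [-0.009, 0.13, 0, 0], [0, 0, 0, 0]],
])

```text
time_s: 5.18
position: [430.1, 211.3, 79.5]
tool_rot: [[0.292, -0.956, 0.011], [-0.957, -0.292, 0.006], [-0.002, -0.013, -1.0]]
force: [-1.8, -0.4, -2.5]
gripper_width: 0.127
```

move_arm([
  [[-0.008, 0.13, 0.002, 0], [-0.008, 0.13, 0.002, 0], [-0.008, 0.13, 0.002, 0], [-0.004, 0.06, 0, 0], [0, 0, 0, 0]],
])

```text
time_s: 5.8
position: [347.2, 194.0, 79.5]
tool_rot: [[0.29, -0.957, 0.024], [-0.957, -0.29, 0.015], [-0.007, -0.027, -1.0]]
force: [0.1, 0.0, -1.2]
gripper_width: 0.132
```

move_arm([
  [[0, 0, 0, 0], [0, 0, 0, 0], [0, 0, 0, 0]],
], claw=0.2)

```text
time_s: 6.18
position: [348.9, 194.5, 79.3]
tool_rot: [[0.289, -0.957, 0.025], [-0.957, -0.289, 0.015], [-0.007, -0.028, -1.0]]
force: [0.3, 0.8, 0.0]
gripper_width: 0.396
```

move_arm([
  [[0, 0, -0.2, 0], [0, 0, -0.25, 0], [0, 0, -0.25, 0], [0, -0.15, 0, 0], [0, -0.2, 0, 0], [0, 0, 0, 0]],
])

```text
time_s: 6.92
position: [415.5, 213.1, 226.8]
tool_rot: [[0.288, -0.957, 0.027], [-0.957, -0.288, 0.016], [-0.008, -0.03, -1.0]]
force: [-0.2, 0.5, 0.1]
gripper_width: 0.401
```

Run:
```python
from h import *
c=cam('wrist'); np.save('w4.npy',np.array(c,dtype=object),allow_pickle=True)
print(telemetry.sense()['position'])
w=imaging.capture('wrist'); cv2.imwrite('pics/w4.png',w)
```

```text
[415.48492714 213.09111529 226.76435348]
```

View pics/w4.png

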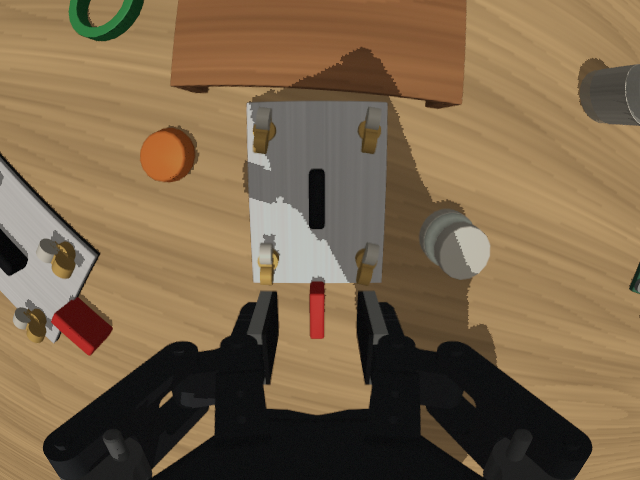

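Run:
```python
from h import *
w=cv2.imread('pics/w4.png'); crop(w,235,90,400,220,4.8,'pics/c_w4a.png'); crop(w,235,210,400,345,4.4,'pics/c_w4b.png')
```

```text
(no output)
```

View pics/c_w4a.png

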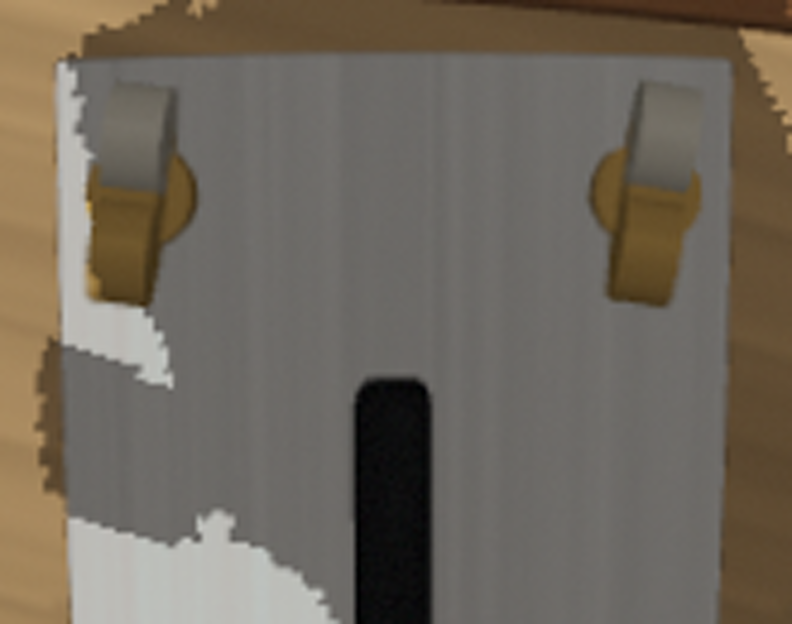

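View pics/c_w4b.png

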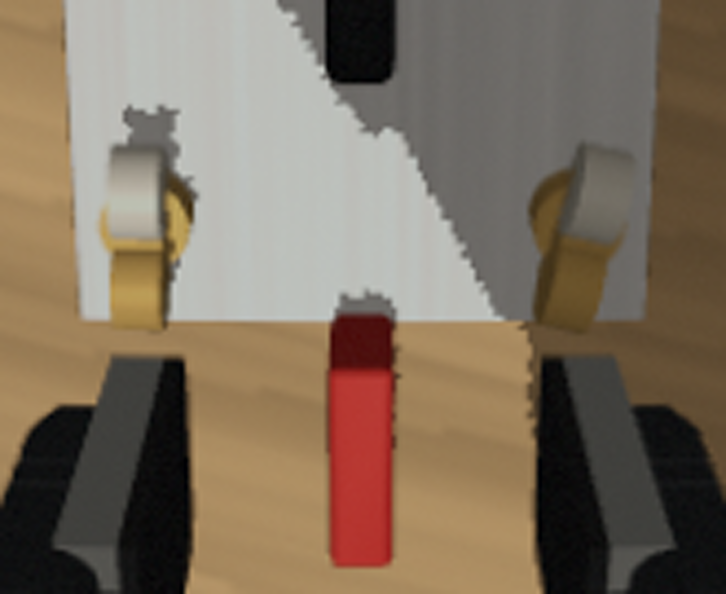

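Run:
```python
from h import *
c=tuple(np.load('w4.npy',allow_pickle=True))
Pa=lambda x,y:((x+.5)/4.8-.5+235,(y+.5)/4.8-.5+90)
Pb=lambda x,y:((x+.5)/4.4-.5+235,(y+.5)/4.4-.5+210)
h=np.array([at(c,*p,8,True) for p in [Pa(56,62),Pa(731,60),Pb(80,320),Pb(645,320)]])
print(h,h.mean(0),np.linalg.norm(h[0]-h[1]),np.linalg.norm(h[2]-h[3]),np.linalg.norm(h[0]-h[2]))
d=h[0]+h[1]-h[2]-h[3]; print('yaw',np.arctan2(d[1],d[0]))
a=at(c,*Pa(393,378),32,True);b=at(c,*Pb(360.5,82),32,True);print('handle',a,b,(a+b)/2,np.linalg.norm(a-b),np.arctan2(*(a-b)[[1,0]]))
m=(a+b)/2; O=np.array([529.6,249.7]);d=h.mean(0)[:2]-O; y=.227; print('riser',d@[np.cos(y),np.sin(y)],d@[-np.sin(y),np.cos(y)])
e=at(c,*Pb(360,566),34,True); print('tongue end',e)
# screws: angle from wing ends tops z=32
for n,(p,q) in dict(a=(Pa(141,88),Pa(120,303)),b=(Pa(672,86),Pa(638,303)),d=(Pb(137,150),Pb(139,326)),c=(Pb(606,150),Pb(560,322))).items():
    p=at(c,*p,32,True);q=at(c,*q,32,True);v=p-q; print(n,(p+q)/2,np.linalg.norm(v),'yaw',np.arctan2(v[1],v[0]))
s=telemetry.sense();T=s['tool_rot'];print(s['position'],np.arctan2(T[1,0],T[0,0])+np.pi/2)
```

```text
[[497.3 297.2   8. ]
 [529.  192.6   8. ]
 [354.4 254.2   8. ]
 [386.4 149.    8. ]] [441.775 223.25    8.   ] 109.2979871726831 109.95926518488561 149.2293871863046
yaw 0.29450674007409017
handle [464.5 230.1  32. ] [422.  217.2  32. ] [443.25 223.65  32.  ] 44.41463722693229 0.29469163331311676
riser -91.52465067436772 -6.005950710334507
tongue end [332.9 190.6  34. ]
a [480.   275.55  32.  ] 32.53936078044558 yaw 0.18232738149663383
b [502.6 200.9  32. ] 33.17890896337613 yaw 0.1512744438353695
d [383.5 246.3  32. ] 32.890728176797744 yaw 0.25825221981103924
c [406.45 172.1   32.  ] 32.62039239494216 yaw 0.0859416318999243
[413.76309235 212.53612334 226.30254332] 0.2932626602676147
```

move_arm([
  [[-0.003, -0.12, 0, 0], [0, 0, 0.2, 0], [0, 0, 0.2, 0], [0, 0, 0.16, 0], [0, 0, 0, 0]],
])

```text
time_s: 7.6
position: [435.5, 220.3, 111.7]
tool_rot: [[0.29, -0.957, 0.021], [-0.957, -0.29, 0.013], [-0.006, -0.024, -1.0]]
force: [-0.4, -0.1, 0.5]
gripper_width: 0.4
```

move_arm([
  [[-0.002, -0.028, 0.07, 0], [0, 0, 0.07, 0], [0, 0, 0, 0]],
])

```text
time_s: 7.98
position: [442.3, 223.3, 84.4]
tool_rot: [[0.29, -0.957, 0.023], [-0.957, -0.29, 0.014], [-0.007, -0.026, -1.0]]
force: [-0.7, -0.4, -0.3]
gripper_width: 0.406
```

Run:
```python
from h import *
w=imaging.capture('wrist'); cv2.imwrite('pics/w5.png',w)
s=telemetry.sense();print(s['position'],s['tool_rot'])
```

```text
[442.52312413 223.55489473  84.93656989] [[ 0.29017796 -0.95667183  0.02399495]
 [-0.95694508 -0.28988783  0.01487164]
 [-0.00727144 -0.02727727 -0.99960146]]
```

View pics/w5.png

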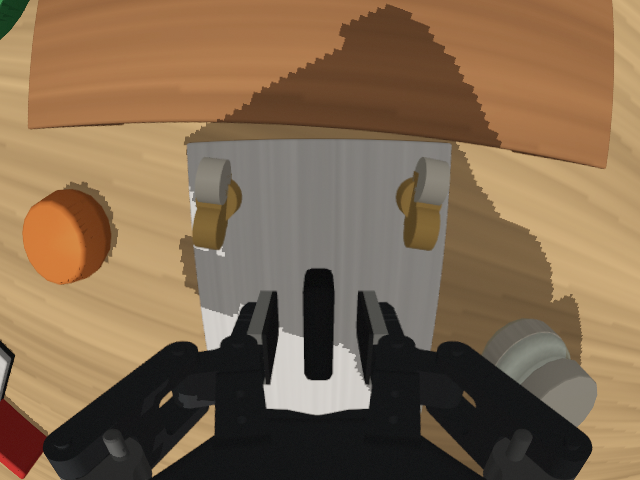

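move_arm([
  [[0, 0.003, 0.005, 0], [0, 0, 0, 0], [0, 0, 0, 0], [0, 0, 0, 0]],
], claw=1)

```text
time_s: 8.52
position: [442.0, 223.3, 84.7]
tool_rot: [[0.29, -0.957, 0.025], [-0.957, -0.29, 0.015], [-0.007, -0.028, -1.0]]
force: [0.7, 1.1, -4.2]
gripper_width: 0.118
```

move_arm([
  [[0, 0, -0.05, 0], [0, 0, -0.1, 0], [0, 0, -0.15, 0], [0, 0, -0.2, 0], [0, 0, -0.2, 0], [0, 0, -0.1, 0], [0, 0, 0, 0]],
])

```text
time_s: 9.4
position: [436.3, 220.1, 252.1]
tool_rot: [[0.291, -0.957, 0.023], [-0.957, -0.29, 0.014], [-0.007, -0.026, -1.0]]
force: [0.3, 0.6, -4.6]
gripper_width: 0.126
```

Run:
```python
from h import *
w=imaging.capture('wrist'); cv2.imwrite('pics/w6.png',w)
s=telemetry.sense();print(s['position'],s['tool_rot'])
```

```text
[435.98194113 219.83510814 251.22651192] [[ 0.29073987 -0.95655046  0.02194436]
 [-0.95677957 -0.290499    0.0135349 ]
 [-0.006572   -0.02493105 -0.99966757]]
```

View pics/w6.png

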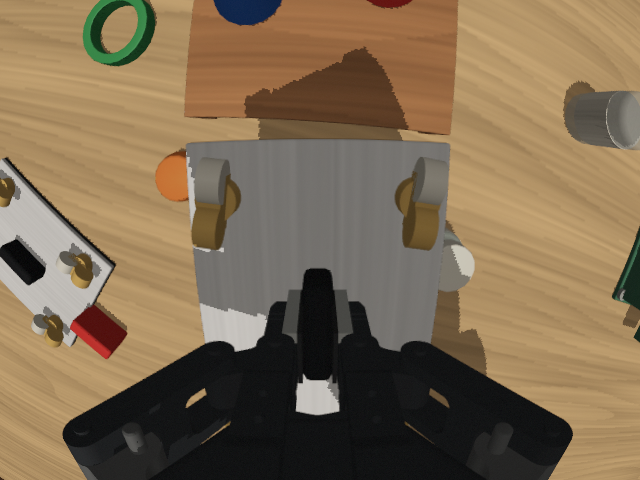

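move_arm([
  [[0.15, 0.035, 0, 0], [0.24, 0.06, 0, 0], [0.26, 0.062, 0, 0], [0.26, 0.062, 0, 0], [0.26, 0.062, 0, 0], [0.26, 0.062, 0, 0], [0.15, 0.04, 0, 0], [0, 0, 0, 0.6], [0, 0, 0, 0.6], [0, 0, 0, 0.6], [0, 0, 0, 0]],
])

```text
time_s: 10.82
position: [447.7, -115.5, 233.0]
tool_rot: [[0.019, -1.0, -0.001], [-1.0, -0.019, 0.015], [-0.015, 0.001, -1.0]]
force: [0.1, 0.9, -3.4]
gripper_width: 0.123
```

move_arm([
  [[0.12, -0.1, 0, 0], [0.14, -0.12, 0, 0], [0.14, -0.12, 0, 0], [0.1, -0.1, 0, 0], [0, 0, 0, 0], [0, 0, 0, 0]],
])

```text
time_s: 11.58
position: [537.8, -214.1, 225.2]
tool_rot: [[0.035, -0.999, -0.011], [-0.999, -0.036, 0.017], [-0.018, 0.01, -1.0]]
force: [-0.9, -0.4, -3.9]
gripper_width: 0.125
```

Run:
```python
from h import *
s=telemetry.sense();print(s['position'],s['tool_rot'])
c=cam('wrist'); np.save('w7.npy',np.array(c,dtype=object),allow_pickle=True)
w=imaging.capture('wrist'); cv2.imwrite('pics/w7.png',w)
t=imaging.capture('top'); crop(t,355,170,455,290,5,'pics/t7.png')
s=telemetry.sense();print(s['position'],s['tool_rot'])
```

```text
[ 537.76737184 -214.08235171  225.19764799] [[ 0.03535881 -0.99931791 -0.01065203]
 [-0.99922001 -0.03553885  0.01721545]
 [-0.01758227  0.01003501 -0.99979506]]
[ 537.80236661 -214.00956335  225.62794557] [[ 0.03513774 -0.9993324  -0.01000477]
 [-0.99923467 -0.03530296  0.01684579]
 [-0.01718774  0.00940519 -0.99980804]]
```

View pics/w7.png

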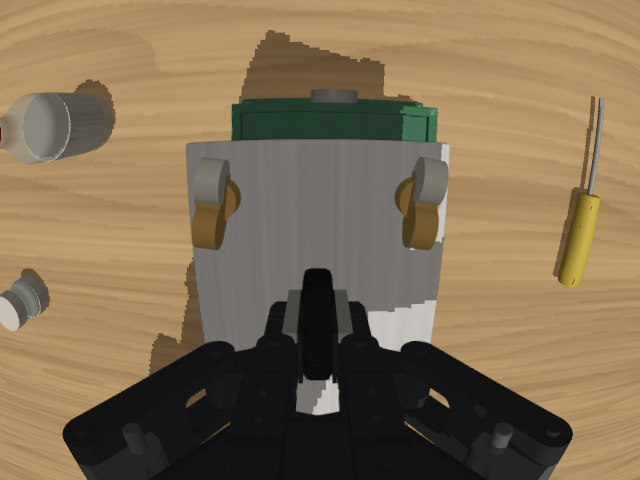

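View pics/t7.png

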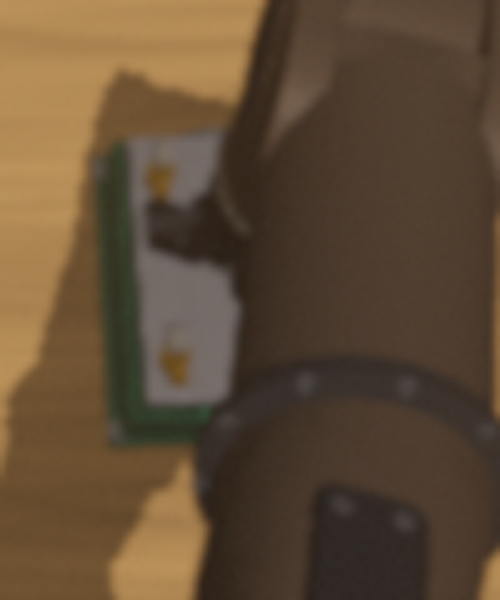

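```bash
cat >> h.py <<'E'
def Rz(a): return np.array([[np.cos(a),-np.sin(a),0],[np.sin(a),np.cos(a),0],[0,0,1]])
R5=np.array([[0.29017796,-0.95667183,0.02399495],[-0.95694508,-0.28988783,0.01487164],[-0.00727144,-0.02727727,-0.99960146]])
REL_P=R5.T@(np.array([442.3,223.4,0])-np.array([442.4,223.4,84.8])); REL_R=R5.T@Rz(.2945)
SEAT=np.array([543.9,-220.6,60]); SY=0.0235
def cover():
    s=telemetry.sense();T=s['tool_rot'];p=s['position']+T@REL_P;R=T@REL_R
    return s,T,p,R
def err():
    s,T,p,R=cover(); d=SEAT-p
    print('cover',p.round(1),'yaw',np.arctan2(R[1,0],R[0,0]).round(4),'pitch x-end dz',R[2,0].round(4),'roll y dz',R[2,1].round(4))
    for nm,q in [('tongue',(-115,0,0)),('tongue root',(-73,0,0)),('++',(75,55,0)),('-+',(-75,55,0)),('+-',(75,-55,0)),('--',(-75,-55,0))]:
        e=Rz(-SY)@(p+R@np.array(q)-SEAT); print(nm,(e-np.array(q)).round(1),end=' ')
    print()
    print('shift in tool mm',(T.T@d).round(1),'scaled',(T.T@d/200).round(4),'turn scaled',((np.arctan2(R[1,0],R[0,0])-SY)/.15).round(3), 'F',s['force'].round(1),'t',s['time_s'],'w',round(s['gripper_width'],3))
E
python3 - <<'E'
from h import *
err()
# verify: predicted pixels of far plate corners and near fork
c=cam('wrist'); s,T,p,R=cover()
for q in [(75,55,8),(75,-55,8),(22,0,32)]: print(proj(c,p+R@np.array(q),True).round(1))
for q in [(84,64,6),(84,-64,6)]: print('rim',proj(c,SEAT+Rz(SY)@np.array(q),True).round(1))
E
```

```text
cover [ 534.6 -213.3  140.9] yaw 0.0359 pitch x-end dz -0.0367 roll y dz 0.0099
tongue [-9.1  6.1 85.1] tongue root [-9.1  6.7 83.6] ++ [-9.9  8.5 78.7] -+ [-9.8  6.6 84.2] +- [-8.6  8.5 77.6] -- [-8.4  6.6 83.1] 
shift in tool mm [ 9.1 -9.8 80.7] scaled [ 0.0453 -0.0491  0.4033] turn scaled 0.082 F [-1.3 -0.6 -3.2] t 11.675 w 0.126
[186.2 141.8]
[452.8 142. ]
[319.3 287.2]
rim [230.8 103.5]
rim [437.8 107.9]
```

move_arm([
  [[0.045, -0.049, 0.03, 0.08], [0, 0, 0.08, 0], [0, 0, 0, 0], [0, 0, 0, 0]],
])

```text
time_s: 12.18
position: [547.6, -221.7, 201.4]
tool_rot: [[0.024, -1.0, -0.011], [-1.0, -0.024, 0.017], [-0.018, 0.01, -1.0]]
force: [0.3, 0.1, -4.6]
gripper_width: 0.121
```

```bash
python3 -c "
from h import *
err()"
```

```text
cover [ 544.3 -220.9  116.7] yaw 0.0249 pitch x-end dz -0.0377 roll y dz 0.0103
tongue [ 0.5 -0.4 61.1] tongue root [ 0.5 -0.4 59.5] ++ [ 0.3 -0.2 54.5] -+ [ 0.4 -0.4 60.1] +- [ 0.4 -0.2 53.3] -- [ 0.5 -0.4 59. ] 
shift in tool mm [ 0.7 -0.2 56.7] scaled [ 0.0036 -0.0009  0.2836] turn scaled 0.009 F [ 0.3  0.1 -4.6] t 12.175 w 0.121
```

move_arm([
  [[0.003, 0, 0.05, 0], [0, 0, 0.05, 0], [0, 0, 0.05, 0], [0, 0, 0, 0]],
])

```text
time_s: 12.68
position: [547.0, -221.5, 169.2]
tool_rot: [[0.024, -1.0, -0.011], [-1.0, -0.025, 0.018], [-0.018, 0.011, -1.0]]
force: [0.3, 0.6, -4.3]
gripper_width: 0.13
```

```bash
python3 -c "
from h import *
err()
w=imaging.capture('scene'); crop(w,180,170,300,300,5,'pics/s8.png')"
```

```text
cover [ 543.7 -220.7   84.5] yaw 0.0253 pitch x-end dz -0.0381 roll y dz 0.0105
tongue [-0.1 -0.3 28.9] tongue root [-0.2 -0.2 27.3] ++ [-0.4  0.1 22.2] -+ [-0.2 -0.2 28. ] +- [-0.2  0.1 21.1] -- [-0.1 -0.2 26.8] 
shift in tool mm [ 0.4 -0.5 24.5] scaled [ 0.0019 -0.0025  0.1225] turn scaled 0.012 F [ 0.3  0.6 -4.3] t 12.675 w 0.13
```

View pics/s8.png

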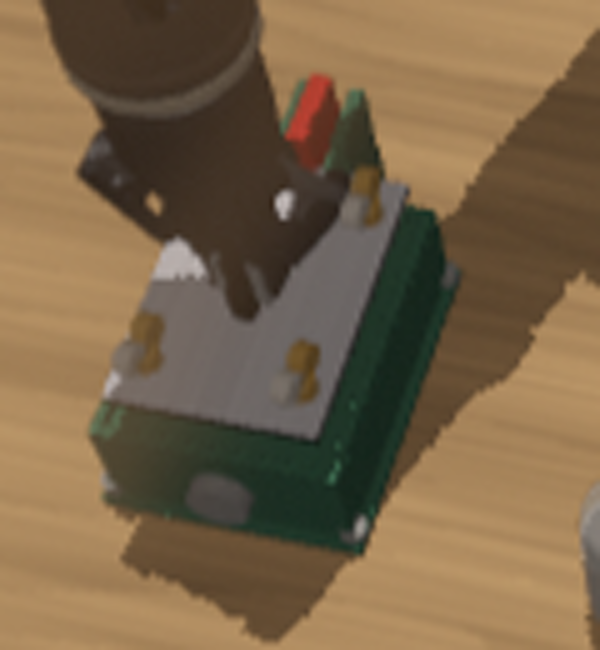

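move_arm([
  [[0.002, -0.002, 0.04, 0.01], [0, 0, 0.04, 0], [0, 0, 0.01, 0], [0, 0, 0, 0]],
])

```text
time_s: 13.22
position: [548.0, -221.8, 150.9]
tool_rot: [[0.023, -1.0, -0.01], [-1.0, -0.023, 0.017], [-0.017, 0.009, -1.0]]
force: [-0.1, -1.0, -4.4]
gripper_width: 0.125
```

```bash
python3 -c "
from h import *
err()"
```

```text
cover [ 544.8 -221.    66.2] yaw 0.0236 pitch x-end dz -0.0364 roll y dz 0.0099
tongue [ 0.9 -0.4 10.4] tongue root [ 0.9 -0.4  8.9] ++ [ 0.8 -0.4  4. ] -+ [ 0.9 -0.4  9.5] +- [ 0.8 -0.4  2.9] -- [ 0.9 -0.4  8.4] 
shift in tool mm [-0.3  0.8  6.2] scaled [-0.0016  0.004   0.031 ] turn scaled 0.001 F [-0.1 -1.  -4.4] t 13.225 w 0.125
```

move_arm([
  [[-0.001, 0.003, 0.015, 0], [0, 0, 0.012, 0], [0, 0, 0.01, 0], [0, 0, 0, 0]],
])

```text
time_s: 13.72
position: [547.6, -221.6, 145.1]
tool_rot: [[0.023, -1.0, -0.008], [-1.0, -0.023, 0.016], [-0.016, 0.007, -1.0]]
force: [-1.7, 1.1, 1.9]
gripper_width: 0.122
```

```bash
python3 -c "
from h import *
err()"
```

```text
cover [ 544.5 -220.8   60.3] yaw 0.0234 pitch x-end dz -0.0346 roll y dz 0.0092
tongue [ 0.7 -0.2  4.3] tongue root [ 0.7 -0.2  2.9] ++ [ 0.6 -0.3 -1.8] -+ [ 0.7 -0.2  3.4] +- [ 0.6 -0.3 -2.8] -- [ 0.6 -0.2  2.4] 
shift in tool mm [-0.2  0.6  0.3] scaled [-0.0012  0.0031  0.0017] turn scaled -0.001 F [-1.7  1.1  1.9] t 13.725 w 0.122
```

move_arm([
  [[0, 0.003, 0.01, 0], [0, 0, 0.007, 0], [0, 0, 0, 0]],
])

```text
time_s: 14.1
position: [547.5, -221.6, 145.0]
tool_rot: [[0.023, -1.0, -0.005], [-1.0, -0.023, 0.015], [-0.015, 0.005, -1.0]]
force: [-1.6, 1.2, 1.0]
gripper_width: 0.13
```

```bash
python3 -c "
from h import *
err()
w=imaging.capture('scene'); crop(w,180,170,300,300,5,'pics/s9.png')"
```

```text
cover [ 544.7 -220.9   60.3] yaw 0.0235 pitch x-end dz -0.0318 roll y dz 0.0082
tongue [ 0.8 -0.3  3.9] tongue root [ 0.8 -0.3  2.6] ++ [ 0.7 -0.3 -1.7] -+ [ 0.8 -0.3  3.1] +- [ 0.7 -0.3 -2.6] -- [ 0.8 -0.3  2.2] 
shift in tool mm [-0.3  0.8  0.3] scaled [-0.0016  0.0038  0.0015] turn scaled -0.0 F [-1.6  1.2  1. ] t 14.1 w 0.13
```

View pics/s9.png

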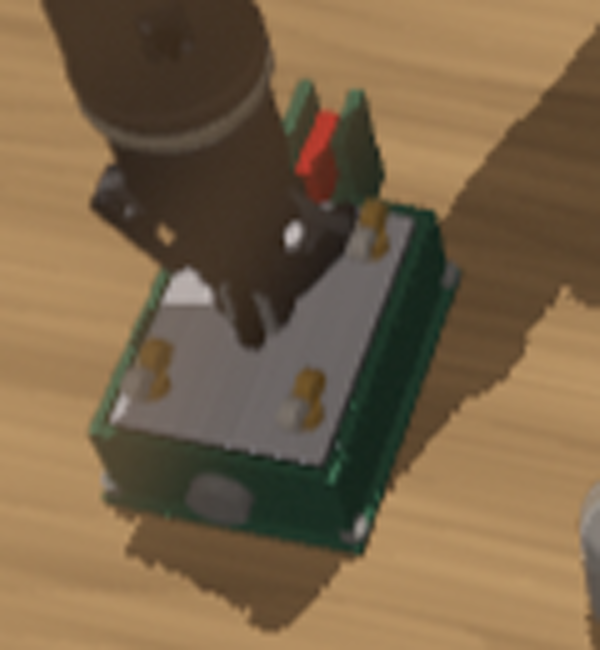

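move_arm([
  [[0, 0, 0, 0], [0, 0, 0, 0], [0, 0, 0, 0]],
], claw=0.2)

```text
time_s: 14.52
position: [548.3, -221.8, 144.7]
tool_rot: [[0.023, -1.0, -0.004], [-1.0, -0.023, 0.015], [-0.015, 0.003, -1.0]]
force: [-0.0, 0.8, 0.6]
gripper_width: 0.404
```

move_arm([
  [[0, 0, -0.15, 0], [0, 0, -0.25, 0], [0, 0, -0.2, 0], [0, 0, 0, 0], [0, 0, 0, 0]],
])

```text
time_s: 15.15
position: [548.6, -223.6, 266.6]
tool_rot: [[0.023, -1.0, -0.006], [-1.0, -0.023, 0.016], [-0.016, 0.005, -1.0]]
force: [0.2, -0.2, 0.5]
gripper_width: 0.4
```

Run:
```python
from h import *
s=telemetry.sense();print(s['position'],s['tool_rot'])
c=cam('wrist'); np.save('w10.npy',np.array(c,dtype=object),allow_pickle=True)
w=imaging.capture('wrist'); cv2.imwrite('pics/w10.png',w)
```

```text
[ 548.57201808 -223.55914137  266.55688248] [[ 0.02300914 -0.99971957 -0.00559986]
 [-0.99960716 -0.0230955   0.01587853]
 [-0.01600341  0.00523231 -0.99985825]]
```

View pics/w10.png

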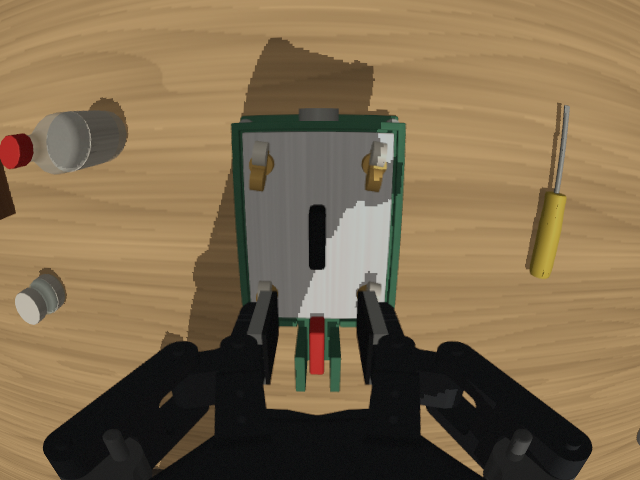

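Run:
```python
from h import *
w=cv2.imread('pics/w10.png'); crop(w,230,110,415,215,4.3,'pics/c_w10a.png'); crop(w,230,190,415,330,4.2,'pics/c_w10b.png')
```

```text
(no output)
```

View pics/c_w10a.png

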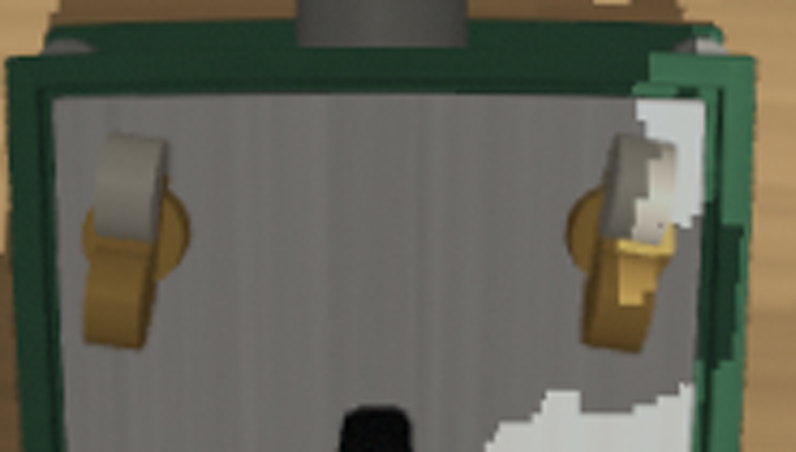

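View pics/c_w10b.png

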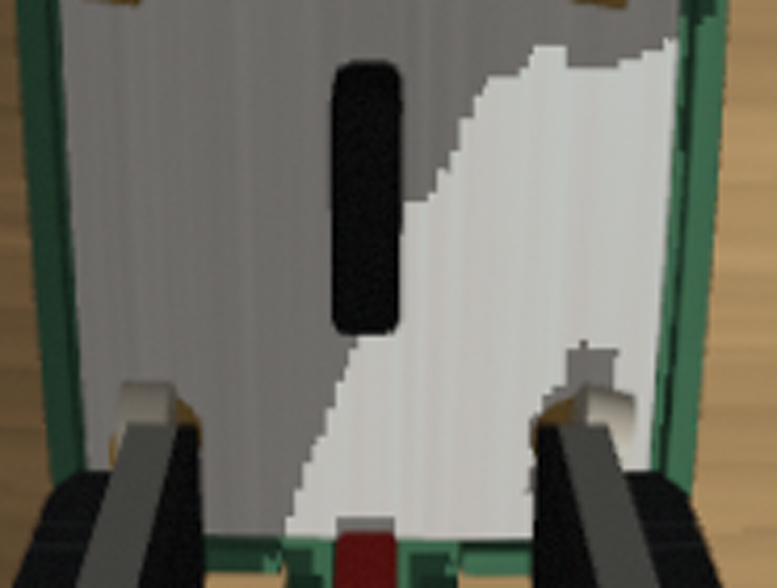

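Run:
```python
from h import *
c=tuple(np.load('w10.npy',allow_pickle=True))
Pa=lambda x,y:((x+.5)/4.3-.5+230,(y+.5)/4.3-.5+110)
Pb=lambda x,y:((x+.5)/4.2-.5+230,(y+.5)/4.2-.5+190)
h=np.array([at(c,*p,68,True) for p in [Pa(52,97),Pa(706,97)]]); print(h,np.linalg.norm(h[0]-h[1]), h.mean(0))
hb=at(c,*Pb(365,537),68,True); print('near edge',hb, np.linalg.norm(hb-h.mean(0)))
a=at(c,*Pb(367,62),92,True);b=at(c,*Pb(366,335),92,True); print('handle',(a+b)/2,a-b)
d=h[0]-h[1]; print('yaw',np.arctan2(-d[0],d[1]))
for n,(p,q) in dict(a=(Pa(138,138),Pa(115,346)),b=(Pa(645,140),Pa(610,348))).items():
    p=at(c,*p,92,True);q=at(c,*q,92,True);v=p-q; print(n,(p+q)/2,np.linalg.norm(v),'screw',.0235-np.arctan2(v[1],v[0]))
ct=[SEAT+Rz(SY)@np.array([x,y,22]) for x,y in [(52,40),(52,-40),(-52,-40),(-52,40)]]; print(np.round(ct,1))
```

```text
[[ 619.2 -163.8   68. ]
 [ 621.8 -273.5   68. ]] 109.73080697780362 [ 620.5  -218.65   68.  ]
near edge [ 471.  -221.2   68. ] 149.52174591008492
handle [ 548.2 -220.2   92. ] [47.2  0.8  0. ]
yaw 0.02369656631564625
a [ 597.2 -180.6   92. ] 32.82072515956955 screw 0.13954074924490445
b [ 598.8 -257.9   92. ] 32.82072515956955 screw 0.13954074924490445
[[ 594.9 -179.4   82. ]
 [ 596.8 -259.4   82. ]
 [ 492.9 -261.8   82. ]
 [ 491.  -181.8   82. ]]
```

move_arm([
  [[-0.1, -0.125, 0, 0.5], [-0.1, -0.115, 0, 0.43], [0, 0, 0.15, 0], [0, 0, 0.2, 0], [0, 0, 0.1, 0], [0, 0, 0, 0]],
])

```text
time_s: 15.95
position: [595.0, -180.8, 166.6]
tool_rot: [[-0.121, -0.993, -0.016], [-0.993, 0.121, 0.018], [-0.016, 0.018, -1.0]]
force: [-0.8, 0.2, 0.3]
gripper_width: 0.402
```

```bash
cat >> h.py <<'E'
CC=np.array([545.5,-220.3]); W=dict(a=(52,40),b=(52,-40),c=(-52,-40),d=(-52,40))
def tgt(n,ang=None,ztcp=147,L=62):
    s=telemetry.sense();T=s['tool_rot'];P=s['position']
    xy=CC+(Rz(SY)[:2,:2]@np.array(W[n]))
    g=P+T[:,2]*L
    # world shift so that grasp xy = xy and TCP z = ztcp; horizontal part and z part expressed in tool
    k=(P[2]-ztcp)/-T[2,2]
    d=np.array([xy[0]-g[0],xy[1]-g[1],0])-np.array([T[0,2]*k,T[1,2]*k,0])
    t=T.T@d; cur=SY-(np.arctan2(T[1,0],T[0,0])+np.pi/2)
    print('pos',P.round(1),'zaxis',T[:,2].round(3),'now ang',cur.round(3),'F',s['force'].round(1),'w',s['gripper_width'].round(3),'q7',s['q'][6].round(2),'t',s['time_s'])
    print('shift scaled xy',(t[:2]/200).round(4),'z',(k/200).round(3),'turn',None if ang is None else ((ang-cur)/.15).round(2))
E
python3 - <<'E'
from h import *
tgt('a',.14)
w=imaging.capture('wrist'); cv2.imwrite('pics/w11.png',w)
E
```

```text
Traceback (most recent call last):
  File "h.py", line 45, in tgt
    print('pos',P.round(1),'zaxis',T[:,2].round(3),'now ang',cur.round(3),'F',s['force'].round(1),'w',s['gripper_width'].round(3),'q7',s['q'][6].round(2),'t',s['time_s'])
                                                                                                      ^^^^^^^^^^^^^^^^^^^^^^^^
AttributeError: 'float' object has no attribute 'round'
```

```bash
sed -i "s/s\['gripper_width'\].round(3)/round(s['gripper_width'],3)/" h.py
python3 - <<'E'
from h import *
tgt('a',.14)
w=imaging.capture('wrist'); cv2.imwrite('pics/w11.png',w)
E
```

```text
pos [ 595.  -180.8  166.6] zaxis [-0.016  0.018 -1.   ] now ang 0.145 F [-0.8  0.2  0.3] w 0.402 q7 -1.5 t 15.95
shift scaled xy [-0.0026 -0.014 ] z 0.098 turn -0.03
```

View pics/w11.png

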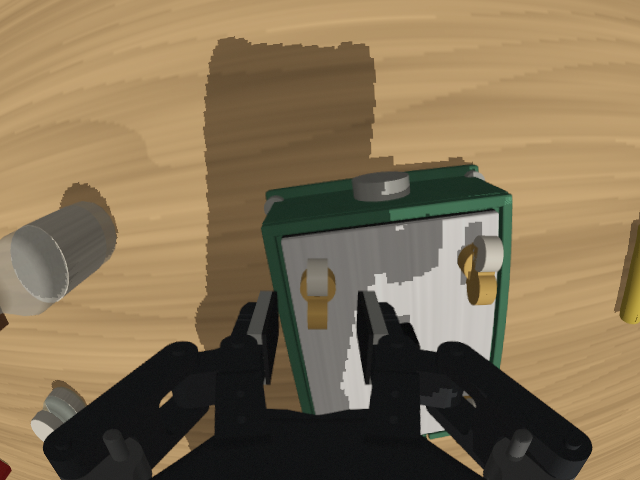

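Run:
```python
from h import *
c=cam('wrist')
for q in [(17,0,92),(-17,0,92),(0,0,92)]:
    xy=CC+Rz(SY)[:2,:2]@(np.array([52,40])+Rz(-.14)[:2,:2]@np.array(q[:2])); print(proj(c,[*xy,q[2]],True).round(1))
print(at(c,317,261,92,True),at(c,317,328,92,True))
```

```text
[316.6 267.7]
[317.1 335.1]
[316.9 303.1]
[ 616.4 -181.6   92. ] [ 583.6 -177.5   92. ]
```

Run:
```python
from h import *
c=cam('wrist')
w=cv2.imread('pics/w11.png'); crop(w,260,180,380,345,4.,'pics/c_w11.png'); crop(w,380,180,520,320,4,'pics/c_w11b.png')
for z in (68,72):
    xy=CC+Rz(SY)[:2,:2]@np.array([52,40]); print(z,proj(c,[*xy,z],True).round(1))
for q in [(75,55),(75,-55)]:
    xy=CC+Rz(SY)[:2,:2]@np.array(q); print('corner',proj(c,[*xy,68],True).round(1))
for q in [(84,64),(84,-64)]:
    xy=SEAT[:2]+Rz(SY)[:2,:2]@np.array(q); print('rim',proj(c,[*xy,66],True).round(1))
```

```text
68 [317.7 279.9]
72 [317.5 283.4]
corner [279.9 240.7]
corner [498.2 211.5]
rim [260.  227.4]
rim [512.1 194.5]
```

View pics/c_w11.png

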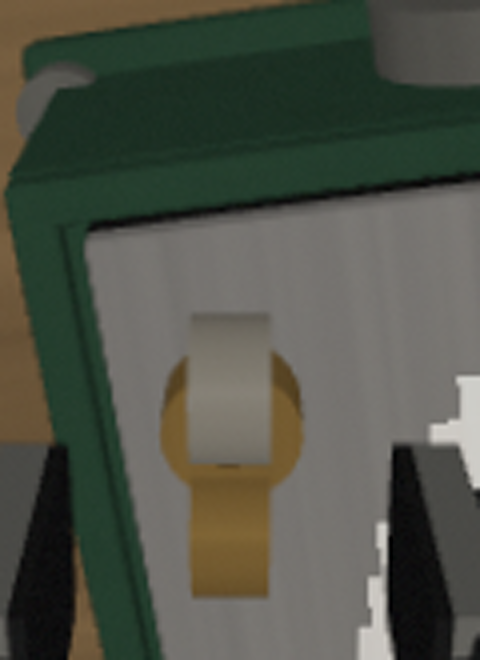

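View pics/c_w11b.png

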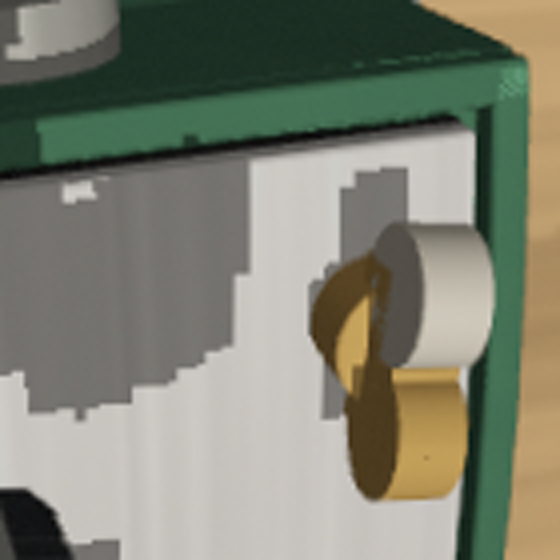

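```bash
sed -i 's/CC=np.array(\[545.5,-220.3\])/CC=np.array([546.1,-220.3])/' h.py; python3 -c "
from h import *
tgt('a',.14)"
```

```text
pos [ 595.5 -180.8  167.5] zaxis [-0.015  0.018 -1.   ] now ang 0.145 F [-0.5 -0.2 -0.6] w 0.402 q7 -1.5 t 16.0
shift scaled xy [-0.0031 -0.0143] z 0.103 turn -0.03
```

move_arm([
  [[-0.002, -0.017, 0.05, 0], [0, 0, 0.045, 0], [0, 0, 0, 0]],
])

```text
time_s: 16.38
position: [599.7, -181.0, 148.9]
tool_rot: [[-0.122, -0.993, -0.012], [-0.992, 0.121, 0.017], [-0.016, 0.014, -1.0]]
force: [-1.2, 0.9, 0.6]
gripper_width: 0.402
```

Run:
```python
from h import *
tgt('a',.14)
w=imaging.capture('wrist'); crop(w,200,200,440,400,2.5,'pics/w12.png')
```

```text
pos [ 599.7 -181.   148.9] zaxis [-0.012  0.017 -1.   ] now ang 0.145 F [-1.2  0.9  0.6] w 0.402 q7 -1.5 t 16.375
shift scaled xy [-0.0026  0.0094] z 0.009 turn -0.04
```

View pics/w12.png

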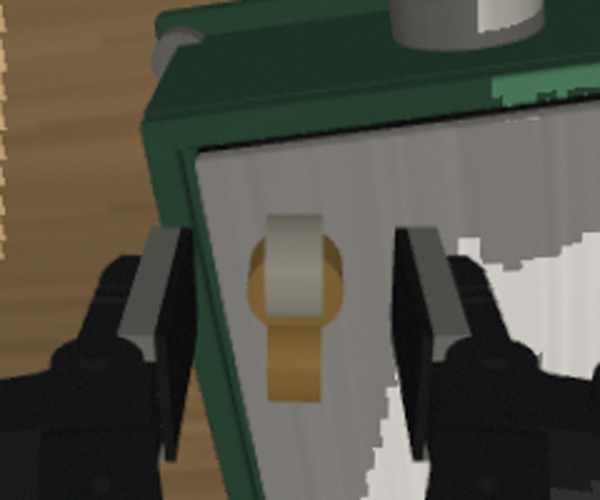

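move_arm([
  [[-0.002, 0.008, 0.008, 0], [0, 0, 0, 0], [0, 0, 0, 0], [0, 0, 0, 0]],
], claw=1)

```text
time_s: 16.92
position: [598.5, -180.4, 148.5]
tool_rot: [[-0.122, -0.993, -0.011], [-0.992, 0.121, 0.017], [-0.016, 0.013, -1.0]]
force: [0.0, 0.6, -2.0]
gripper_width: 0.086
```

Run:
```python
from h import *
tgt('a',.8)
w=imaging.capture('wrist'); crop(w,200,200,440,400,2.5,'pics/w13.png')
```

```text
pos [ 598.5 -180.4  148.5] zaxis [-0.011  0.017 -1.   ] now ang 0.145 F [ 0.   0.6 -2. ] w 0.086 q7 -1.5 t 16.925
shift scaled xy [-0.001   0.0035] z 0.007 turn 4.36
```

View pics/w13.png

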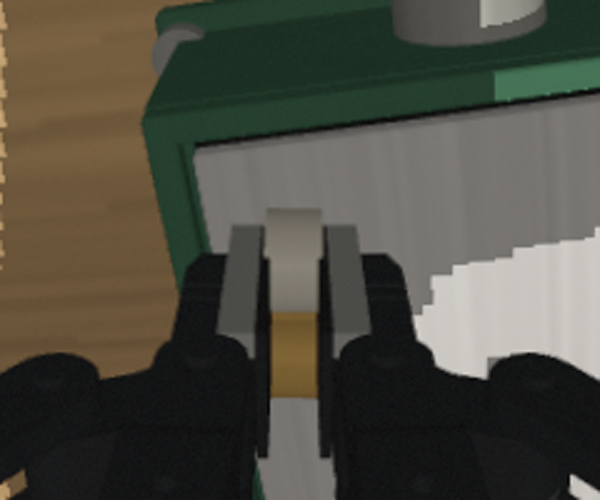

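move_arm([
  [[0, 0, 0, 0.85], [0, 0, 0, 0.85], [0, 0, 0, 0.85], [0, 0, 0, 0.85], [0, 0, 0, 0.85], [0, 0, 0, 0]],
])

```text
time_s: 17.73
position: [598.2, -181.5, 148.2]
tool_rot: [[-0.702, -0.712, -0.011], [-0.712, 0.702, 0.016], [-0.004, 0.019, -1.0]]
force: [-0.3, -0.4, -1.1]
gripper_width: 0.088
```

Run:
```python
from h import *
tgt('a',.8)
```

```text
pos [ 598.2 -181.5  148.2] zaxis [-0.011  0.016 -1.   ] now ang 0.802 F [-0.3 -0.4 -1.1] w 0.088 q7 -2.04 t 17.725
shift scaled xy [-0.0036  0.0063] z 0.006 turn -0.01
```

move_arm([
  [[0, 0, 0, 0], [0, 0, 0, 0], [0, 0, 0, 0]],
], claw=0.2)

```text
time_s: 18.1
position: [598.5, -181.4, 148.5]
tool_rot: [[-0.698, -0.716, -0.01], [-0.716, 0.698, 0.016], [-0.004, 0.019, -1.0]]
force: [0.0, 0.7, -1.1]
gripper_width: 0.405
```

move_arm([
  [[0, 0, -0.15, 0], [0, 0, -0.1, 0], [0, 0, 0, -0.9], [0, 0, 0, -0.9], [0, 0, 0, -0.9], [0, 0, 0, -0.9], [0, 0, 0, -0.4], [0, 0, 0, 0]],
])

```text
time_s: 19.1
position: [599.0, -182.8, 200.8]
tool_rot: [[-0.149, -0.989, -0.009], [-0.989, 0.148, 0.016], [-0.015, 0.011, -1.0]]
force: [-0.1, 0.1, 1.2]
gripper_width: 0.402
```

Run:
```python
from h import *
tgt('c',.2,165)
w=imaging.capture('wrist'); cv2.imwrite('pics/w14.png',w)
```

```text
pos [ 599.  -182.8  200.8] zaxis [-0.009  0.016 -1.   ] now ang 0.173 F [-0.1  0.1  1.2] w 0.402 q7 -1.51 t 19.1
shift scaled xy [0.4737 0.4501] z 0.179 turn 0.18
```

View pics/w14.png

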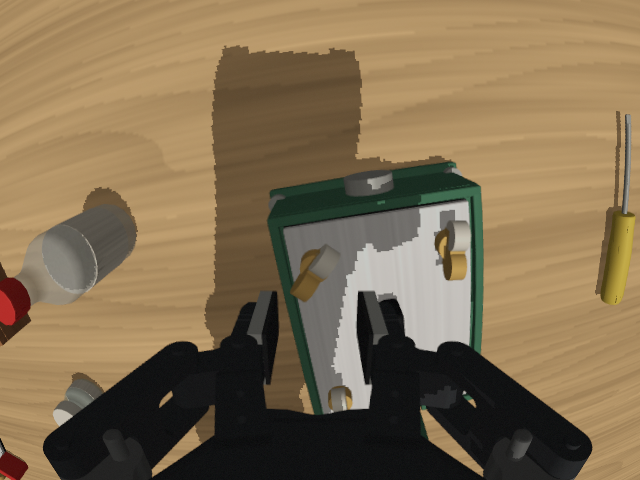

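move_arm([
  [[0.16, 0.15, 0, 0.18], [0.16, 0.15, 0, 0], [0.16, 0.15, 0, 0], [0, 0, 0.1, 0], [0, 0, 0.08, 0], [0, 0, 0, 0]],
])

```text
time_s: 19.9
position: [491.8, -263.7, 163.7]
tool_rot: [[-0.183, -0.983, -0.007], [-0.983, 0.183, 0.015], [-0.014, 0.01, -1.0]]
force: [1.0, -0.1, -0.2]
gripper_width: 0.403
```

```bash
cat >> h.py <<'E'
def wingpx(n,ang,c=None):
    c=c or cam('wrist')
    xy=CC+Rz(SY)[:2,:2]@np.array(W[n]); print('hub72',proj(c,[*xy,72],True).round(1),end=' ')
    for q in (12,-12):
        p=CC+Rz(SY)[:2,:2]@(np.array(W[n])+Rz(-ang)[:2,:2]@np.array([q,0])); print(q,proj(c,[*p,90],True).round(1),end=' ')
    print()
def look(n,ang,name,zt=147):
    tgt(n,ang,zt); wingpx(n,ang)
    w=imaging.capture('wrist'); crop(w,180,160,460,400,2.5,name)
E
python3 - <<'E'
from h import *
look('c',.2,'pics/w15.png')
E
```

```text
pos [ 491.8 -263.7  163.7] zaxis [-0.007  0.015 -1.   ] now ang 0.208 F [ 1.  -0.1 -0.2] w 0.403 q7 -1.35 t 19.9
shift scaled xy [-0.0082 -0.0181] z 0.084 turn -0.05
hub72 [315.3 284.2] 12 [314.3 276.9] -12 [314.9 325.5]
```

View pics/w15.png

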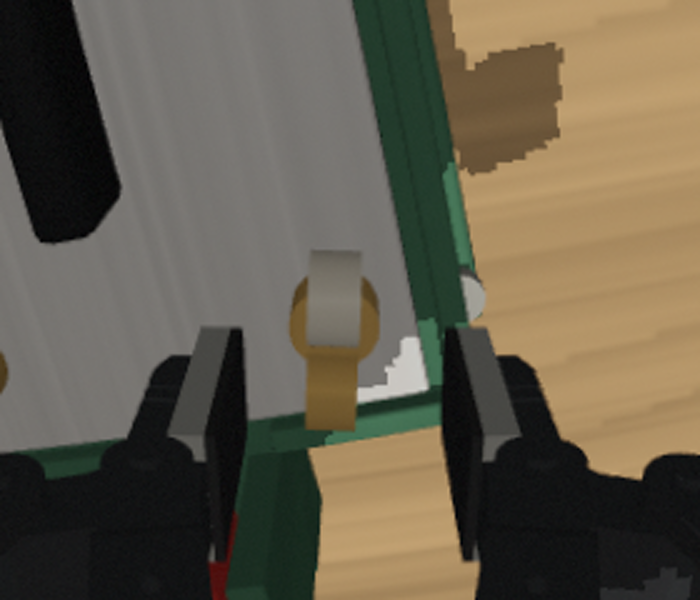

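move_arm([
  [[-0.006, -0.008, 0.045, 0], [0, 0, 0.04, 0], [0, 0, 0, 0]],
])

```text
time_s: 20.32
position: [495.7, -261.6, 146.9]
tool_rot: [[-0.181, -0.983, -0.005], [-0.983, 0.181, 0.015], [-0.014, 0.007, -1.0]]
force: [0.4, -0.3, -0.7]
gripper_width: 0.4
```

Run:
```python
from h import *
look('c',.2,'pics/w16.png')
```

```text
pos [ 495.7 -261.6  146.9] zaxis [-0.005  0.015 -1.   ] now ang 0.205 F [ 0.4 -0.3 -0.7] w 0.4 q7 -1.35 t 20.325
shift scaled xy [0.0045 0.0007] z -0.0 turn -0.04
hub72 [321. 308.] 12 [320.7 303.4] -12 [320.8 354. ]
```

View pics/w16.png

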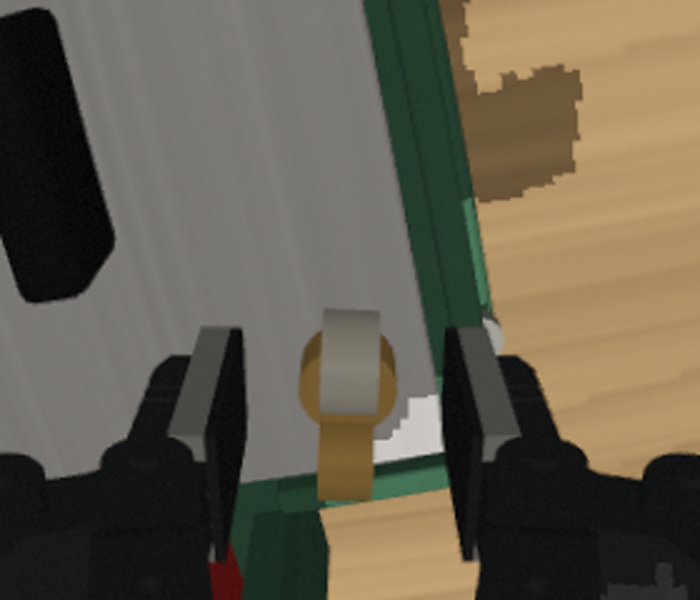

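move_arm([
  [[0.003, 0.006, 0, 0], [0, 0, 0, 0], [0, 0, 0, 0], [0, 0, 0, 0]],
], claw=1)

```text
time_s: 20.88
position: [494.4, -262.2, 147.7]
tool_rot: [[-0.181, -0.983, -0.004], [-0.983, 0.181, 0.014], [-0.013, 0.006, -1.0]]
force: [-0.3, 0.0, -1.7]
gripper_width: 0.088
```

Run:
```python
from h import *
tgt('c',.8)
```

```text
pos [ 494.4 -262.2  147.7] zaxis [-0.004  0.014 -1.   ] now ang 0.206 F [-0.3  0.  -1.7] w 0.088 q7 -1.35 t 20.875
shift scaled xy [ 0.0003 -0.0044] z 0.003 turn 3.96
```

move_arm([
  [[0, 0, 0, 0.8], [0, 0, 0, 0.8], [0, 0, 0, 0.8], [0, 0, 0, 0.8], [0, 0, 0, 0.76], [0, 0, 0, 0]],
])

```text
time_s: 21.62
position: [494.2, -262.4, 147.6]
tool_rot: [[-0.713, -0.701, -0.004], [-0.701, 0.713, 0.014], [-0.007, 0.013, -1.0]]
force: [-0.4, -0.3, -1.0]
gripper_width: 0.09
```

Run:
```python
from h import *
tgt('c',.8)
```

```text
pos [ 494.2 -262.4  147.6] zaxis [-0.004  0.014 -1.   ] now ang 0.817 F [-0.4 -0.3 -1. ] w 0.09 q7 -1.85 t 21.625
shift scaled xy [-0.0037 -0.0038] z 0.003 turn -0.11
```

move_arm([
  [[0, 0, 0, 0], [0, 0, 0, 0], [0, 0, 0, 0]],
], claw=0.2)

```text
time_s: 22.0
position: [494.5, -262.4, 148.0]
tool_rot: [[-0.709, -0.705, -0.003], [-0.705, 0.709, 0.014], [-0.008, 0.012, -1.0]]
force: [0.5, -0.5, 0.4]
gripper_width: 0.396
```

move_arm([
  [[0, 0, -0.15, 0], [0, 0, -0.1, 0], [0, 0, 0, -0.9], [0, 0, 0, -0.9], [0, 0, 0, -0.9], [0, 0, 0, -0.9], [0, 0, 0, -0.8], [0, 0, 0, 0]],
])

```text
time_s: 23.0
position: [494.5, -263.7, 200.2]
tool_rot: [[-0.104, -0.995, -0.002], [-0.994, 0.104, 0.014], [-0.013, 0.004, -1.0]]
force: [-0.1, -0.1, 0.4]
gripper_width: 0.397
```

Run:
```python
from h import *
tgt('d',.06,165)
w=imaging.capture('wrist'); cv2.imwrite('pics/w17.png',w)
```

```text
pos [ 494.5 -263.7  200.2] zaxis [-0.002  0.014 -1.   ] now ang 0.128 F [-0.1 -0.1  0.4] w 0.397 q7 -1.27 t 23.0
shift scaled xy [-0.4013  0.0478] z 0.176 turn -0.45
```

View pics/w17.png

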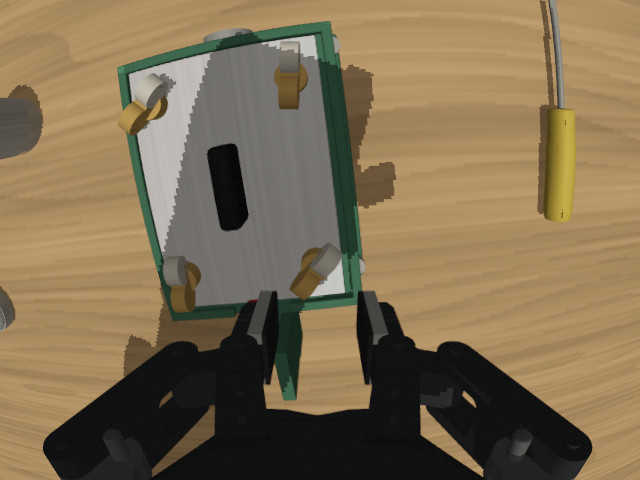

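move_arm([
  [[-0.2, 0.027, 0, -0.45], [-0.2, 0.022, 0, 0], [0, 0, 0.1, 0], [0, 0, 0.08, 0], [0, 0, 0, 0]],
])

```text
time_s: 23.68
position: [491.1, -180.5, 165.1]
tool_rot: [[-0.051, -0.999, -0.0], [-0.999, 0.051, 0.013], [-0.013, 0.001, -1.0]]
force: [-0.3, -1.0, -0.7]
gripper_width: 0.399
```

Run:
```python
from h import *
look('d',.06,'pics/w18.png')
```

```text
pos [ 491.1 -180.5  165.1] zaxis [-0.     0.013 -1.   ] now ang 0.074 F [-0.3 -1.  -0.7] w 0.399 q7 -1.38 t 23.675
shift scaled xy [ 0.0099 -0.0109] z 0.091 turn -0.09
hub72 [322.7 286.1] 12 [322.5 278.6] -12 [322.9 326.7]
```

View pics/w18.png

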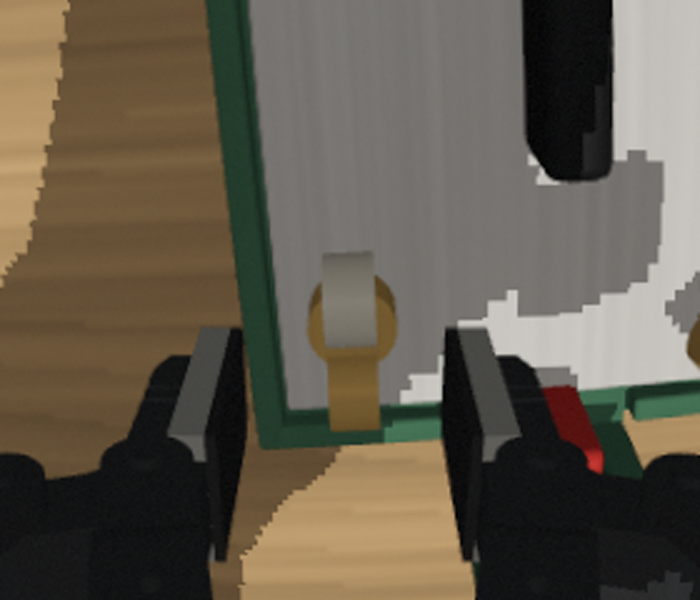

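move_arm([
  [[0.006, -0.005, 0.05, -0.2], [0, 0, 0.04, 0], [0, 0, 0, 0]],
])

```text
time_s: 24.1
position: [493.1, -182.7, 147.6]
tool_rot: [[-0.021, -1.0, 0.002], [-1.0, 0.021, 0.012], [-0.012, -0.002, -1.0]]
force: [0.7, 0.2, -0.8]
gripper_width: 0.398
```

Run:
```python
from h import *
look('d',.06,'pics/w19.png')
```

```text
pos [ 493.1 -182.7  147.6] zaxis [ 0.002  0.012 -1.   ] now ang 0.044 F [ 0.7  0.2 -0.8] w 0.398 q7 -1.35 t 24.1
shift scaled xy [-0.0019  0.0005] z 0.003 turn 0.1
hub72 [317.7 307.5] 12 [317.8 302.3] -12 [316.9 353.1]
```

View pics/w19.png

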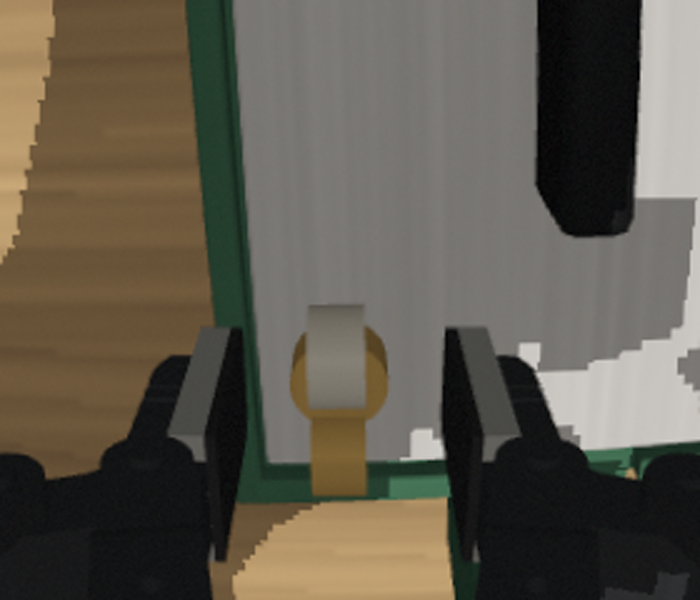

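move_arm([
  [[-0.005, 0.005, 0, 0], [0, 0, 0, 0], [0, 0, 0, 0], [0, 0, 0, 0]],
], claw=1)

```text
time_s: 24.65
position: [492.2, -181.7, 148.4]
tool_rot: [[-0.021, -1.0, 0.003], [-1.0, 0.021, 0.012], [-0.012, -0.003, -1.0]]
force: [-0.0, -0.1, -1.1]
gripper_width: 0.088
```

Run:
```python
from h import *
tgt('d',.8)
```

```text
pos [ 492.2 -181.7  148.4] zaxis [ 0.003  0.012 -1.   ] now ang 0.045 F [-0.  -0.1 -1.1] w 0.088 q7 -1.35 t 24.65
shift scaled xy [ 0.0026 -0.0037] z 0.007 turn 5.04
```

move_arm([
  [[0, 0, 0, 0.82], [0, 0, 0, 0.82], [0, 0, 0, 0.82], [0, 0, 0, 0.82], [0, 0, 0, 0.82], [0, 0, 0, 0.82], [0, 0, 0, 0]],
])

```text
time_s: 25.52
position: [492.5, -181.6, 148.5]
tool_rot: [[-0.704, -0.71, 0.004], [-0.71, 0.704, 0.011], [-0.011, 0.005, -1.0]]
force: [-0.2, 0.7, 0.0]
gripper_width: 0.084
```

Run:
```python
from h import *
tgt('d',.8)
```

```text
pos [ 492.5 -181.6  148.5] zaxis [ 0.004  0.011 -1.   ] now ang 0.804 F [-0.2  0.7  0. ] w 0.084 q7 -1.97 t 25.525
shift scaled xy [ 0.0007 -0.0037] z 0.007 turn -0.03
```

move_arm([
  [[0, 0, 0, 0], [0, 0, 0, 0], [0, 0, 0, 0]],
], claw=0.2)

```text
time_s: 25.9
position: [492.7, -181.7, 148.7]
tool_rot: [[-0.7, -0.714, 0.005], [-0.714, 0.7, 0.011], [-0.011, 0.005, -1.0]]
force: [0.2, -0.2, -0.2]
gripper_width: 0.405
```

move_arm([
  [[0, 0, -0.15, 0], [0, 0, -0.1, 0], [0, 0, 0, -0.9], [0, 0, 0, -0.9], [0, 0, 0, -0.9], [0, 0, 0, -0.9], [0, 0, 0, -0.8], [0, 0, 0, 0]],
])

```text
time_s: 26.9
position: [492.3, -182.8, 200.7]
tool_rot: [[-0.091, -0.996, 0.005], [-0.996, 0.091, 0.011], [-0.012, -0.004, -1.0]]
force: [0.5, -0.6, 0.1]
gripper_width: 0.401
```

Run:
```python
from h import *
tgt('b',.14,165)
w=imaging.capture('wrist'); cv2.imwrite('pics/w20.png',w)
```

```text
pos [ 492.3 -182.8  200.7] zaxis [ 0.005  0.011 -1.   ] now ang 0.115 F [ 0.5 -0.6  0.1] w 0.401 q7 -1.39 t 26.9
shift scaled xy [ 0.3365 -0.5643] z 0.178 turn 0.17
```

View pics/w20.png

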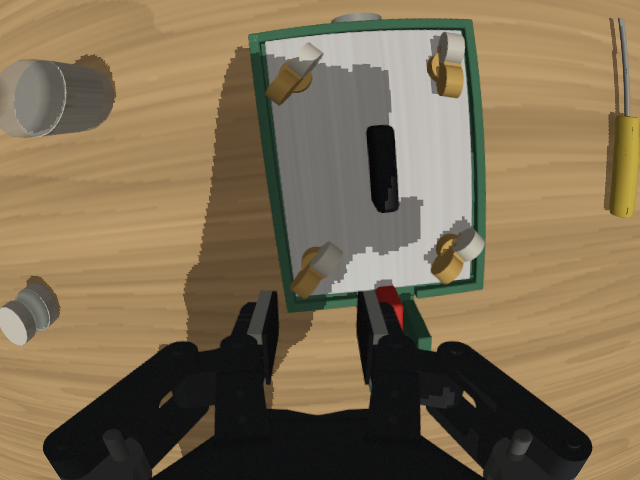

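To b.

move_arm([
  [[0.11, -0.188, 0, 0.17], [0.115, -0.188, 0, 0], [0.115, -0.188, 0, 0], [0, 0, 0.1, 0], [0, 0, 0.08, 0], [0, 0, 0, 0]],
])

```text
time_s: 27.7
position: [599.4, -264.4, 162.5]
tool_rot: [[-0.132, -0.991, 0.004], [-0.991, 0.132, 0.011], [-0.012, -0.003, -1.0]]
force: [0.2, -0.1, 0.4]
gripper_width: 0.402
```

Run:
```python
from h import *
look('b',.14,'pics/w21.png')
```

```text
pos [ 599.4 -264.4  162.5] zaxis [ 0.004  0.011 -1.   ] now ang 0.156 F [ 0.2 -0.1  0.4] w 0.402 q7 -1.33 t 27.7
shift scaled xy [-0.0215  0.0063] z 0.078 turn -0.11
hub72 [309.7 294.8] 12 [307.8 288.3] -12 [309.3 336. ]
```

View pics/w21.png

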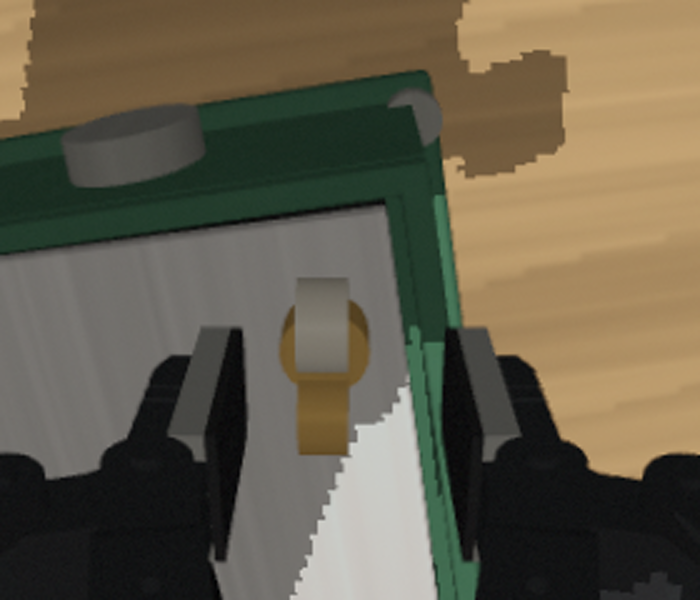

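move_arm([
  [[-0.02, 0.007, 0.04, 0], [0, 0, 0.035, 0], [0, 0, 0, 0]],
])

```text
time_s: 28.12
position: [599.1, -259.1, 149.0]
tool_rot: [[-0.132, -0.991, 0.007], [-0.991, 0.132, 0.011], [-0.011, -0.005, -1.0]]
force: [1.4, -0.1, -0.2]
gripper_width: 0.4
```

Run:
```python
from h import *
look('b',.14,'pics/w22.png')
```

```text
pos [ 599.1 -259.1  149. ] zaxis [ 0.007  0.011 -1.   ] now ang 0.156 F [ 1.4 -0.1 -0.2] w 0.4 q7 -1.34 t 28.125
shift scaled xy [0.0034 0.0022] z 0.01 turn -0.1
hub72 [320.3 306.7] 12 [319.7 301.3] -12 [320.5 351.8]
```

View pics/w22.png

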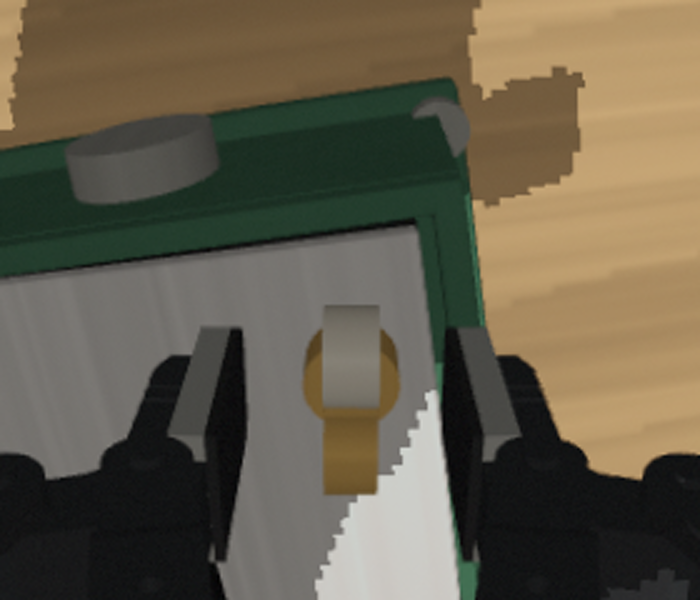

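move_arm([
  [[0.004, 0.004, 0.007, 0], [0, 0, 0, 0], [0, 0, 0, 0], [0, 0, 0, 0]],
], claw=1)

```text
time_s: 28.68
position: [598.4, -260.2, 148.3]
tool_rot: [[-0.132, -0.991, 0.008], [-0.991, 0.132, 0.01], [-0.011, -0.007, -1.0]]
force: [0.1, 0.4, -0.8]
gripper_width: 0.084
```

Run:
```python
from h import *
tgt('b',.8)
```

```text
pos [ 598.4 -260.2  148.3] zaxis [ 0.008  0.01  -1.   ] now ang 0.156 F [ 0.1  0.4 -0.8] w 0.084 q7 -1.34 t 28.675
shift scaled xy [-0.0026 -0.0002] z 0.007 turn 4.29
```

move_arm([
  [[0, 0, 0, 0.85], [0, 0, 0, 0.85], [0, 0, 0, 0.85], [0, 0, 0, 0.85], [0, 0, 0, 0.8], [0, 0, 0, 0]],
])

```text
time_s: 29.42
position: [598.1, -261.0, 148.3]
tool_rot: [[-0.704, -0.71, 0.007], [-0.71, 0.704, 0.009], [-0.012, 0.001, -1.0]]
force: [-0.9, 0.4, -1.2]
gripper_width: 0.089
```

Run:
```python
from h import *
tgt('b',.8)
```

```text
pos [ 598.1 -261.   148.3] zaxis [ 0.007  0.009 -1.   ] now ang 0.805 F [-0.9  0.4 -1.2] w 0.089 q7 -1.87 t 29.425
shift scaled xy [-0.0066  0.0031] z 0.006 turn -0.03
```

move_arm([
  [[0, 0, 0, 0], [0, 0, 0, 0], [0, 0, 0, 0.8], [0, 0, 0, 0.8], [0, 0, 0, 0.8], [0, 0, 0, 0.8], [0, 0, 0, 0.8], [0, 0, 0, 0.8], [0, 0, 0, 0]],
])

```text
time_s: 30.55
position: [597.3, -261.7, 148.3]
tool_rot: [[-0.998, -0.061, 0.007], [-0.061, 0.998, 0.01], [-0.007, 0.01, -1.0]]
force: [-0.4, -0.3, 0.5]
gripper_width: 0.088
```

Run:
```python
from h import *
tgt('b',1.58)
print(telemetry.sense()['ft_torque'])
```

```text
pos [ 597.3 -261.7  148.3] zaxis [ 0.007  0.01  -1.   ] now ang 1.533 F [-0.4 -0.3  0.5] w 0.088 q7 -2.46 t 30.55
shift scaled xy [-0.0069  0.0094] z 0.007 turn 0.31
[-0.29563839  0.14219604 -0.03143313]
```

Add a little, release, lift, look.

move_arm([
  [[0, 0, 0, 0.35], [0, 0, 0, 0]],
])

```text
time_s: 30.8
position: [597.2, -261.7, 148.3]
tool_rot: [[-1.0, -0.015, 0.007], [-0.015, 1.0, 0.01], [-0.007, 0.01, -1.0]]
force: [-0.2, 0.0, -1.3]
gripper_width: 0.085
```

move_arm([
  [[0, 0, 0, 0], [0, 0, 0, 0], [0, 0, 0, 0]],
], claw=0.2)

```text
time_s: 31.18
position: [597.6, -261.7, 148.6]
tool_rot: [[-1.0, -0.02, 0.008], [-0.02, 1.0, 0.01], [-0.008, 0.01, -1.0]]
force: [-0.5, -0.2, -0.6]
gripper_width: 0.398
```

move_arm([
  [[0, 0, -0.15, 0], [0, 0, -0.1, 0], [0, 0, 0, -0.9], [0, 0, 0, -0.9], [0, 0, 0, -0.9], [0, 0, 0, -0.9], [0, 0, 0, -0.9], [0, 0, 0, -0.6], [0, 0, 0, 0]],
])

```text
time_s: 32.3
position: [597.5, -262.3, 200.9]
tool_rot: [[-0.687, -0.727, 0.009], [-0.727, 0.687, 0.01], [-0.013, 0.0, -1.0]]
force: [-0.2, -0.3, 0.1]
gripper_width: 0.4
```

Run:
```python
from h import *
tgt('d',.8,165)
w=imaging.capture('wrist'); cv2.imwrite('pics/w23.png',w)
```

```text
pos [ 597.5 -262.3  200.9] zaxis [ 0.009  0.01  -1.   ] now ang 0.781 F [-0.2 -0.3  0.1] w 0.4 q7 -1.85 t 32.3
shift scaled xy [0.0714 0.6561] z 0.179 turn 0.13
```

View pics/w23.png

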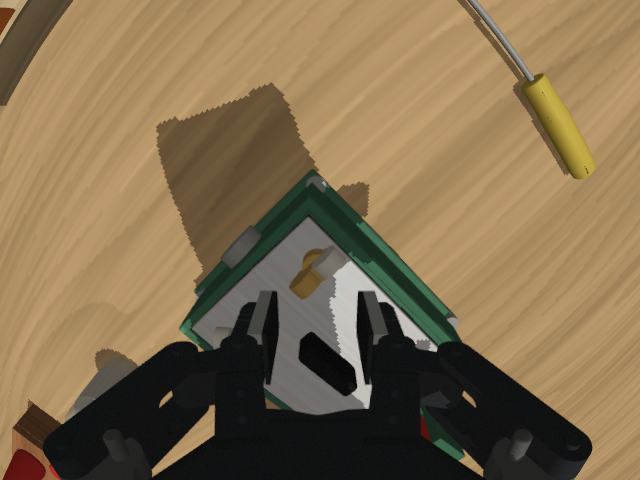

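move_arm([
  [[0.025, 0.22, 0, 0.13], [0.024, 0.22, 0, 0], [0.024, 0.22, 0, 0], [0, 0, 0.1, 0], [0, 0, 0.08, 0], [0, 0, 0, 0]],
])

```text
time_s: 33.1
position: [490.8, -178.0, 163.7]
tool_rot: [[-0.711, -0.703, 0.011], [-0.703, 0.711, 0.009], [-0.014, -0.001, -1.0]]
force: [-0.1, -1.0, 0.4]
gripper_width: 0.397
```

Run:
```python
from h import *
look('d',.8,'pics/w24.png')
```

```text
pos [ 490.8 -178.   163.7] zaxis [ 0.011  0.009 -1.   ] now ang 0.814 F [-0.1 -1.   0.4] w 0.397 q7 -1.95 t 33.1
shift scaled xy [ 0.0096 -0.0207] z 0.084 turn -0.09
hub72 [323.5 282.7] 12 [323.4 274.6] -12 [323.8 323.7]
```

View pics/w24.png

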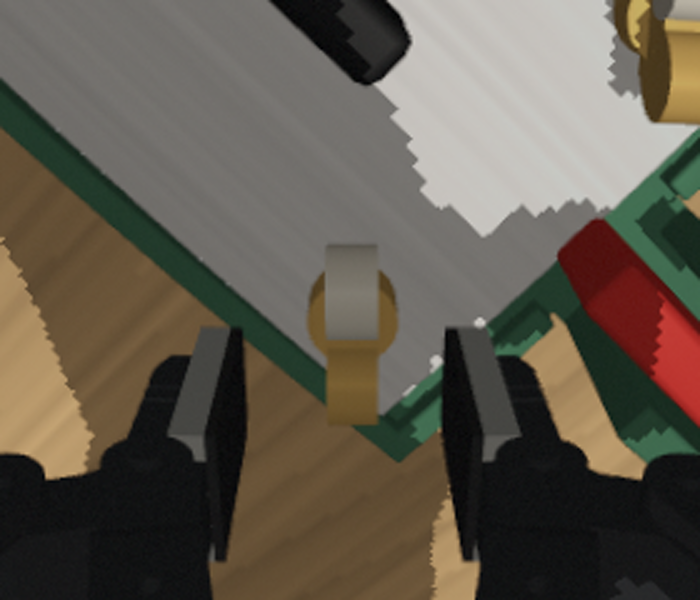

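move_arm([
  [[0.005, -0.014, 0.045, 0], [0, 0, 0.04, 0], [0, 0, 0, 0]],
])

```text
time_s: 33.52
position: [493.9, -182.0, 146.7]
tool_rot: [[-0.712, -0.702, 0.013], [-0.702, 0.712, 0.008], [-0.015, -0.003, -1.0]]
force: [-0.2, -1.0, 0.0]
gripper_width: 0.399
```

Run:
```python
from h import *
look('d',.8,'pics/w25.png')
```

```text
pos [ 493.9 -182.   146.7] zaxis [ 0.013  0.008 -1.   ] now ang 0.816 F [-0.2 -1.   0. ] w 0.399 q7 -1.94 t 33.525
shift scaled xy [0.0057 0.0053] z -0.002 turn -0.1
hub72 [322.2 309.4] 12 [321.8 304.4] -12 [322.4 355.2]
```

View pics/w25.png

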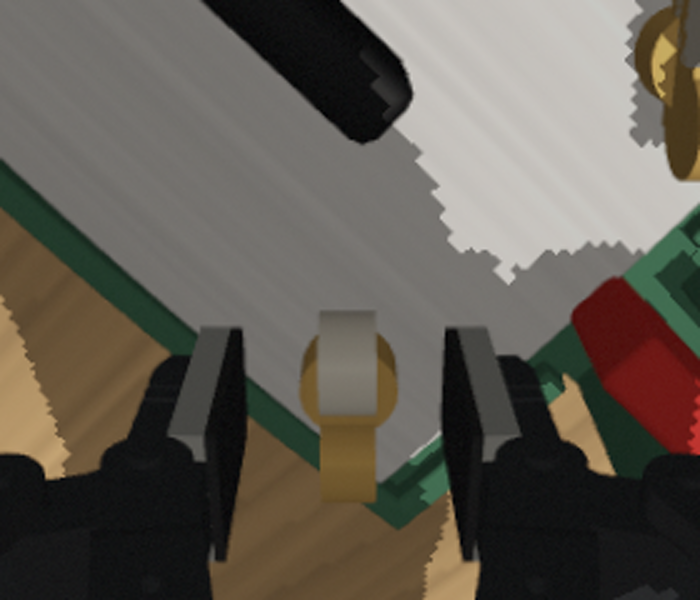

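Wing d centred between the pads (crop (348,383)); grip and turn.

move_arm([
  [[0.002, 0.006, -0.003, 0], [0, 0, 0, 0], [0, 0, 0, 0], [0, 0, 0, 0], [0, 0, 0, 0.8], [0, 0, 0, 0.8], [0, 0, 0, 0.8], [0, 0, 0, 0.8], [0, 0, 0, 0.8], [0, 0, 0, 0.8], [0, 0, 0, 0]],
], claw=1)

```text
time_s: 34.95
position: [492.1, -181.8, 148.1]
tool_rot: [[-0.999, -0.037, 0.013], [-0.037, 0.999, 0.007], [-0.013, 0.007, -1.0]]
force: [0.2, 0.5, -0.3]
gripper_width: 0.089
```

Run:
```python
from h import *
tgt('d',1.58)
```

```text
pos [ 492.1 -181.8  148.1] zaxis [ 0.013  0.007 -1.   ] now ang 1.557 F [ 0.2  0.5 -0.3] w 0.089 q7 -2.53 t 34.95
shift scaled xy [-0.001  -0.0011] z 0.005 turn 0.15
```

move_arm([
  [[0, 0, 0, 0.2], [0, 0, 0, 0]],
])

```text
time_s: 35.2
position: [492.1, -181.8, 148.1]
tool_rot: [[-1.0, -0.009, 0.013], [-0.009, 1.0, 0.007], [-0.013, 0.007, -1.0]]
force: [-0.1, 0.1, -0.6]
gripper_width: 0.086
```

move_arm([
  [[0, 0, 0, 0], [0, 0, 0, 0], [0, 0, 0, 0]],
], claw=0.2)

```text
time_s: 35.58
position: [492.6, -181.7, 148.4]
tool_rot: [[-1.0, -0.011, 0.014], [-0.011, 1.0, 0.008], [-0.014, 0.007, -1.0]]
force: [-0.4, -0.1, 0.1]
gripper_width: 0.396
```

move_arm([
  [[0, 0, -0.15, 0], [0, 0, -0.1, 0], [0, 0, 0, -0.9], [0, 0, 0, -0.9], [0, 0, 0, -0.9], [0, 0, 0, -0.9], [0, 0, 0, -0.9], [0, 0, 0, -0.6], [0, 0, 0, 0]],
])

```text
time_s: 36.7
position: [492.2, -182.0, 200.5]
tool_rot: [[-0.695, -0.718, 0.016], [-0.718, 0.696, 0.008], [-0.016, -0.006, -1.0]]
force: [0.4, 0.1, -0.0]
gripper_width: 0.405
```

Run:
```python
from h import *
tgt('c',.8,165)
w=imaging.capture('wrist'); cv2.imwrite('pics/w26.png',w)
```

```text
pos [ 492.2 -182.   200.5] zaxis [ 0.016  0.008 -1.   ] now ang 0.793 F [ 0.4  0.1 -0. ] w 0.405 q7 -1.93 t 36.7
shift scaled xy [ 0.2836 -0.2837] z 0.177 turn 0.05
```

View pics/w26.png

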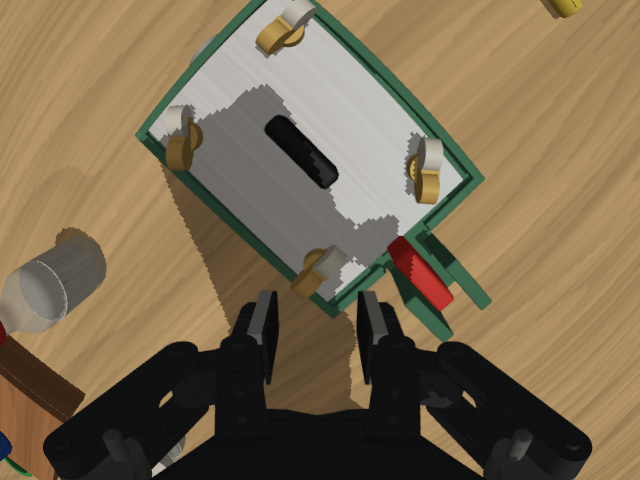

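move_arm([
  [[0.144, -0.14, 0, 0.05], [0.144, -0.14, 0, 0], [0, 0, 0.1, 0], [0, 0, 0.08, 0], [0, 0, 0, 0]],
])

```text
time_s: 37.38
position: [493.3, -263.7, 162.9]
tool_rot: [[-0.707, -0.707, 0.016], [-0.707, 0.707, 0.007], [-0.017, -0.006, -1.0]]
force: [-0.2, -0.3, 0.1]
gripper_width: 0.401
```

Run:
```python
from h import *
look('c',.8,'pics/w27.png')
```

```text
pos [ 493.3 -263.7  162.9] zaxis [ 0.016  0.007 -1.   ] now ang 0.809 F [-0.2 -0.3  0.1] w 0.401 q7 -1.76 t 37.375
shift scaled xy [-0.0075  0.004 ] z 0.079 turn -0.06
hub72 [316.5 292.9] 12 [315.4 285.9] -12 [316. 334.]
```

View pics/w27.png

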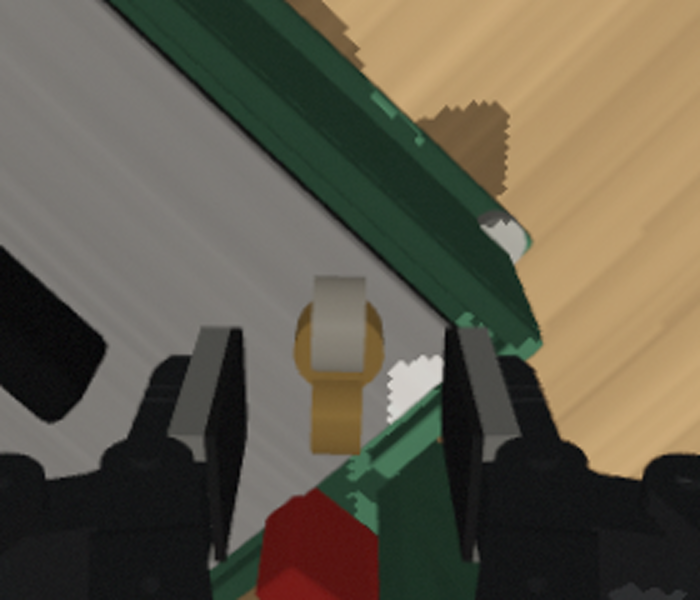

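move_arm([
  [[-0.008, 0.01, 0.04, 0], [0, 0, 0.035, 0], [0, 0, 0, 0]],
])

```text
time_s: 37.8
position: [494.5, -259.8, 148.6]
tool_rot: [[-0.706, -0.708, 0.019], [-0.708, 0.706, 0.007], [-0.018, -0.008, -1.0]]
force: [0.8, -0.7, 0.8]
gripper_width: 0.4
```

Run:
```python
from h import *
look('c',.8,'pics/w28.png')
```

```text
pos [ 494.5 -259.8  148.6] zaxis [ 0.019  0.007 -1.   ] now ang 0.807 F [ 0.8 -0.7  0.8] w 0.4 q7 -1.76 t 37.8
shift scaled xy [ 0.0099 -0.0052] z 0.008 turn -0.05
hub72 [324.1 303.5] 12 [324.1 297.3] -12 [324.  348.7]
```

View pics/w28.png

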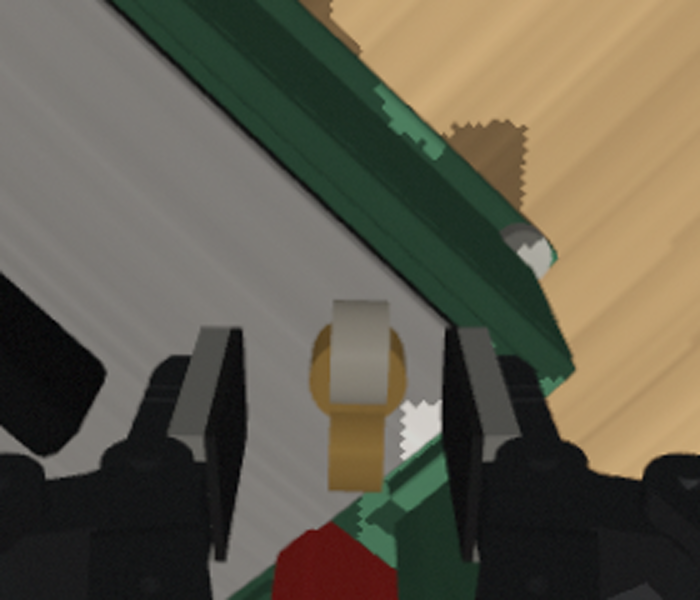

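move_arm([
  [[0.009, -0.003, 0.006, 0], [0, 0, 0, 0], [0, 0, 0, 0], [0, 0, 0, 0], [0, 0, 0, 0.8], [0, 0, 0, 0.8], [0, 0, 0, 0.8], [0, 0, 0, 0.8], [0, 0, 0, 0.8], [0, 0, 0, 0.8], [0, 0, 0, 0.2], [0, 0, 0, 0]],
], claw=1)

```text
time_s: 39.35
position: [492.5, -262.7, 147.9]
tool_rot: [[-1.0, -0.015, 0.018], [-0.015, 1.0, 0.006], [-0.018, 0.005, -1.0]]
force: [0.6, 0.5, -0.1]
gripper_width: 0.087
```

Run:
```python
from h import *
tgt('c',1.58)
```

```text
pos [ 492.5 -262.7  147.9] zaxis [ 0.018  0.006 -1.   ] now ang 1.579 F [ 0.6  0.5 -0.1] w 0.087 q7 -2.37 t 39.35
shift scaled xy [-0.0075  0.0042] z 0.004 turn 0.01
```

move_arm([
  [[0, 0, 0, 0.1], [0, 0, 0, 0]],
])

```text
time_s: 39.6
position: [492.4, -262.7, 147.9]
tool_rot: [[-1.0, -0.002, 0.018], [-0.002, 1.0, 0.006], [-0.018, 0.006, -1.0]]
force: [-0.3, -0.5, -0.4]
gripper_width: 0.088
```

move_arm([
  [[0, 0, 0, 0], [0, 0, 0, 0], [0, 0, 0, 0]],
], claw=0.2)

```text
time_s: 39.98
position: [492.9, -262.6, 148.1]
tool_rot: [[-1.0, -0.003, 0.019], [-0.003, 1.0, 0.006], [-0.019, 0.006, -1.0]]
force: [0.3, 0.6, 0.6]
gripper_width: 0.4
```

move_arm([
  [[0, 0, -0.15, 0], [0, 0, -0.1, 0], [0, 0, 0, -0.9], [0, 0, 0, -0.9], [0, 0, 0, -0.9], [0, 0, 0, -0.9], [0, 0, 0, -0.9], [0, 0, 0, -0.6], [0, 0, 0, 0]],
])

```text
time_s: 41.1
position: [492.4, -262.8, 200.3]
tool_rot: [[-0.702, -0.712, 0.02], [-0.712, 0.702, 0.006], [-0.018, -0.01, -1.0]]
force: [0.6, -0.3, 0.4]
gripper_width: 0.4
```

Run:
```python
from h import *
tgt('a',.8,165)
w=imaging.capture('wrist'); cv2.imwrite('pics/w29.png',w)
```

```text
pos [ 492.4 -262.8  200.3] zaxis [ 0.02   0.006 -1.   ] now ang 0.802 F [ 0.6 -0.3  0.4] w 0.4 q7 -1.76 t 41.1
shift scaled xy [-0.6567 -0.0741] z 0.177 turn -0.01
```

View pics/w29.png

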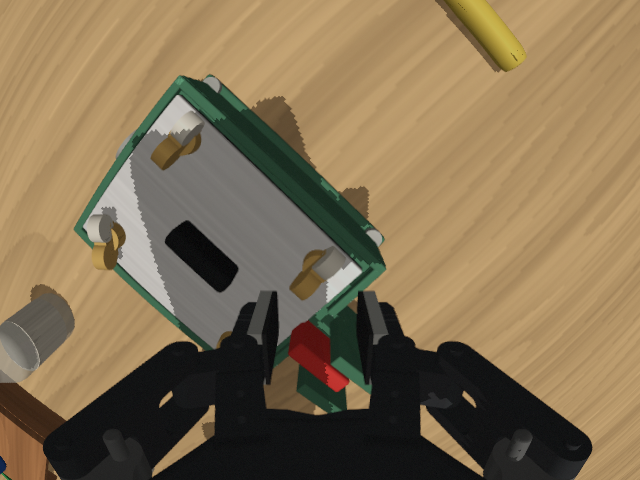

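Now a: c is square across; wing a still at half.

move_arm([
  [[-0.218, -0.025, 0, 0], [-0.218, -0.025, 0, 0], [-0.218, -0.025, 0, 0], [0, 0, 0.1, 0], [0, 0, 0.08, 0], [0, 0, 0, 0]],
])

```text
time_s: 41.9
position: [599.0, -178.5, 165.8]
tool_rot: [[-0.713, -0.701, 0.021], [-0.701, 0.713, 0.005], [-0.018, -0.011, -1.0]]
force: [-1.2, -1.0, 0.1]
gripper_width: 0.4
```

Run:
```python
from h import *
look('a',.8,'pics/w30.png')
```

```text
pos [ 599.  -178.5  165.8] zaxis [ 0.021  0.005 -1.   ] now ang 0.817 F [-1.2 -1.   0.1] w 0.4 q7 -1.96 t 41.9
shift scaled xy [0.0162 0.0088] z 0.094 turn -0.11
hub72 [326.1 292.1] 12 [326.1 285. ] -12 [326.5 332.4]
```

View pics/w30.png

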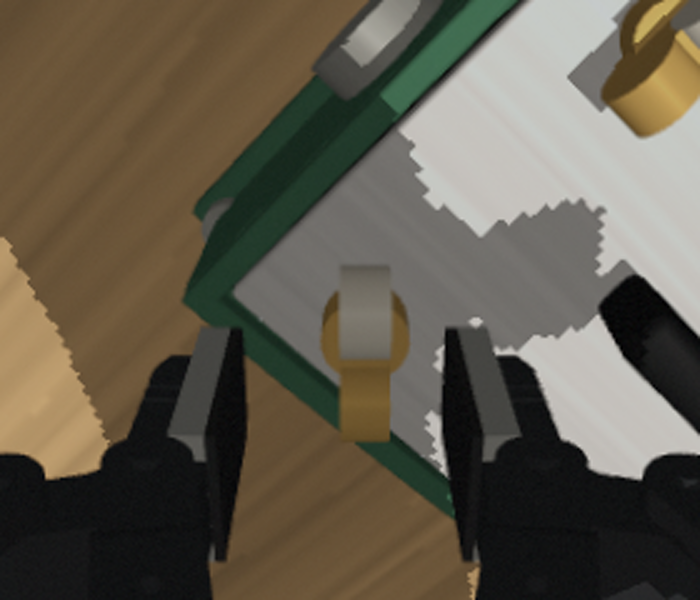

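move_arm([
  [[0.014, 0.008, 0.05, 0], [0, 0, 0.043, 0], [0, 0, 0, 0]],
])

```text
time_s: 42.32
position: [595.9, -181.2, 147.8]
tool_rot: [[-0.715, -0.699, 0.023], [-0.699, 0.715, 0.004], [-0.019, -0.013, -1.0]]
force: [0.3, -0.3, 0.3]
gripper_width: 0.401
```

Run:
```python
from h import *
look('a',.8,'pics/w31.png')
```

```text
pos [ 595.9 -181.2  147.8] zaxis [ 0.023  0.004 -1.   ] now ang 0.82 F [ 0.3 -0.3  0.3] w 0.401 q7 -1.95 t 42.325
shift scaled xy [-0.0055  0.0074] z 0.004 turn -0.13
hub72 [317.3 309.3] 12 [315.8 303.7] -12 [317.  354.5]
```

View pics/w31.png

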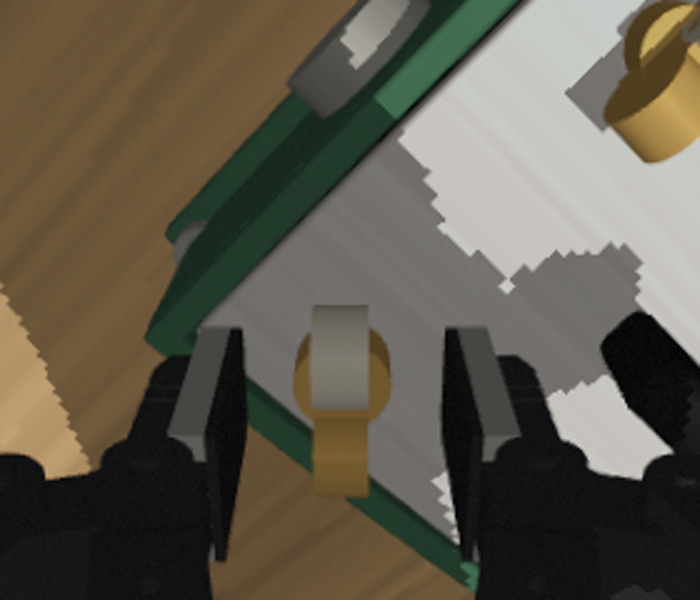

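move_arm([
  [[-0.003, 0.004, 0.003, 0], [0, 0, 0, 0], [0, 0, 0, 0], [0, 0, 0, 0], [0, 0, 0, 0.8], [0, 0, 0, 0.8], [0, 0, 0, 0.8], [0, 0, 0, 0.8], [0, 0, 0, 0.8], [0, 0, 0, 0.8], [0, 0, 0, 0.15], [0, 0, 0, 0]],
], claw=1)

```text
time_s: 43.88
position: [595.5, -180.7, 148.3]
tool_rot: [[-1.0, -0.012, 0.023], [-0.012, 1.0, 0.003], [-0.023, 0.003, -1.0]]
force: [-0.3, -0.7, 0.9]
gripper_width: 0.09
```

Run:
```python
from h import *
tgt('a',1.58)
```

```text
pos [ 595.5 -180.7  148.3] zaxis [ 0.023  0.003 -1.   ] now ang 1.583 F [-0.3 -0.7  0.9] w 0.09 q7 -2.56 t 43.875
shift scaled xy [-0.0012  0.007 ] z 0.006 turn -0.02
```

move_arm([
  [[0, 0, 0, 0], [0, 0, 0, 0], [0, 0, 0, 0]],
], claw=0.2)

```text
time_s: 44.25
position: [596.0, -180.7, 148.6]
tool_rot: [[-1.0, -0.015, 0.024], [-0.015, 1.0, 0.003], [-0.024, 0.003, -1.0]]
force: [0.1, 0.1, 0.4]
gripper_width: 0.398
```

move_arm([
  [[0, 0, -0.15, 0], [0, 0, -0.25, 0], [0, 0, -0.25, -0.9], [0, 0, -0.05, -0.9], [0, 0, 0, -0.9], [0, 0, 0, -0.9], [0, 0, 0, -0.9], [0, 0, 0, -0.9], [0, 0, 0, -0.9], [0, 0, 0, -0.9], [0.2, 0, 0, -0.9], [0, 0, 0, 0]],
])

```text
time_s: 45.75
position: [575.2, -218.8, 293.7]
tool_rot: [[-0.293, -0.956, 0.026], [-0.956, 0.293, 0.003], [-0.01, -0.025, -1.0]]
force: [-0.5, 0.6, 0.2]
gripper_width: 0.399
```

Run:
```python
from h import *
tgt('a',.8,165)
w=imaging.capture('wrist'); cv2.imwrite('pics/w32.png',w); s=imaging.capture('scene'); cv2.imwrite('pics/s32.png',s)
```

```text
pos [ 575.2 -218.8  293.7] zaxis [ 0.026  0.003 -1.   ] now ang 0.321 F [-0.5  0.6  0.2] w 0.399 q7 -1.46 t 45.75
shift scaled xy [-0.2122 -0.0235] z 0.644 turn 3.2
```

View pics/w32.png

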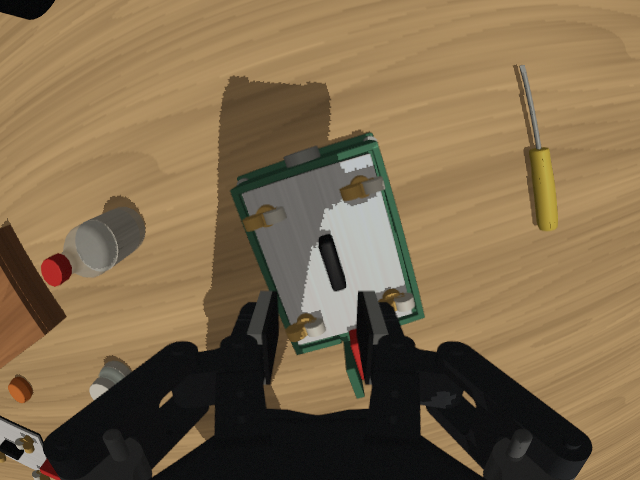

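View pics/s32.png

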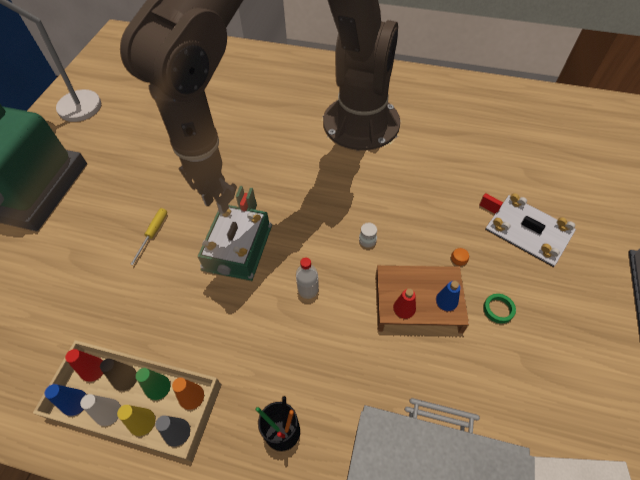

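Run:
```python
from h import *
c=cam('wrist'); w=cv2.imread('pics/w32.png'); crop(w,225,125,430,350,2.6,'pics/c_w32.png')
for n in 'abcd':
    print(n,end=' '); wingpx(n,1.57,c)
```

```text
a hub72 [272.4 216.4] 12 [284.  216.9] -12 [255.  226.5] 
b hub72 [366.7 186.2] 12 [384.6 185. ] -12 [354.4 194.4] 
c hub72 [398.8 298.6] 12 [416.3 303.5] -12 [389.2 312. ] 
d hub72 [312.9 324. ] 12 [325.8 330.6] -12 [299.2 337.8]
```

View pics/c_w32.png

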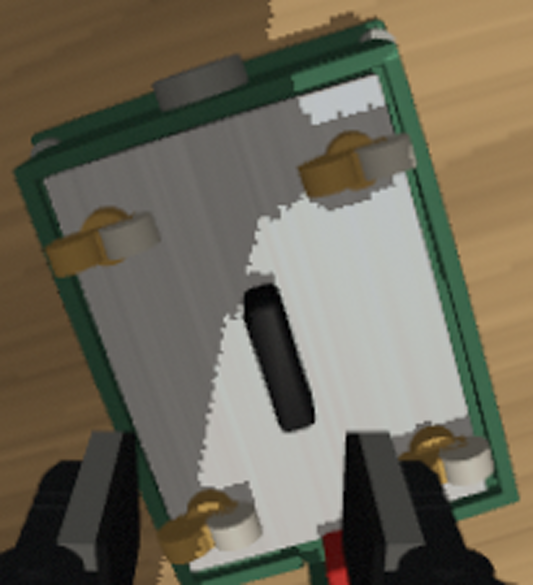

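```bash
python3 -c "
from plant import arm,telemetry
s=telemetry.sense(); print(s['time_s'],s['force'],abs(s['joint_velocities']).max())
print(arm.job_done())"
```

```text
45.85 [ 0.60973802 -0.04615456  0.70080402] 0.022276456708148328
the job is handed in; nothing more can be done
None
```

The job is done and handed in at 45.9 s of the 72 s allowed; handing in reported no verdict.

- **Cover:** I drew the smaller cover out from under the shelf by its red tongue and let it lie clear, about 92 mm in front of the shelf's origin. I then took it by the black handle and set it down in the gearcase with the tongue in the fork.
- **Screws:** Round one took a and c to about 0.80 rad, then d and b. Round two took b and d to the stop, then c and a. These values come from the tool angle while gripping each wing; the last ones before release were between about 1.57 and 1.59 rad.

Last checks:
- The wrist picture showed all four wings square across the cover and the plate inside the rim.
- The scene picture showed the cones, bottle, jar, dish, screwdriver and tape roll where they began, by eye.
- The gripper was clear of the work and the wrist force was under 1 N.

Two readings disagreed. The cover's x position came out 1 to 2 mm toward +x of the seat centre from different views; that is within the calibration error and the 6 mm limit. I also set the cover down pitched by about 0.03 rad. After release I did not measure its level directly: it looked seated, and its plate measured the right width at the home height.

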